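# Change over the tube bender's rolls

### The arm

A 7-joint arm with a two-finger parallel gripper is mounted at the origin on a cart in front of the work surface, level with it; the furniture and walls round the work are solid. World frame = base frame: x ahead of the robot, y to its left, z up, the work surface at z = 0. Lengths are in m, angles in rad, forces in N, time in s.
With the tool pointing down it reaches from about 0.4 to 0.9 m from the base axis. Payload 5.5 kg.
Tool frame: the origin (TCP) lies midway between the tips of the shut fingers; the grasp point (between the pads) lies 19 mm behind it (manip.hold_point_z is the distance from the TCP to the grasp point, in m); z points along the fingers, y is the direction in which the jaws open and shut (so a half turn about z gives the same grasp; the last joint's range is limited). The gripper opens to 92 mm and grips with 3 to 60 N. Pads are 19 mm wide; open, the fingers measure 130 mm over their backs; the gripper's body (75 mm by 190 mm) begins 47 mm behind the grasp point.
Start: joints at [1.499, 0.501, -0.427, 1.55, 0.221, 1.138, -0.21], TCP at [0.214, -0.614, 0.227] pointing down, gripper open.
Joint ranges: [-2.88, 2.88], [-0.31, 2.03], [-1.54, 1.56], [0.2, 2.42], [-1.41, 4.55], [0.19, 2.02], [-2.57, 2.57]. Speed limits (rad/s): [2.57, 2.57, 3.14, 3.14, 3.14, 3.14, 3.14].

### API

Orientations are given as a rotation vector (axis times angle).
In Python, from cell import sense, imaging, ticket, manip gives the robot as it stands. The module is installed in compiled form; this text tells all that it offers.
- The arm moves only by the tool move_arm, never from a script. Its argument "rows" is a list of rows, each an object of numbers: "grip": the opening, from 0 (shut) to 1 (fully open); "x", "y", "z": the shift along the tool's x, y, z in cm; "rx", "ry", "rz": the turn, a rotation vector about the tool's x, y, z in degrees. A call has 1 to 8 rows; each row shifts and turns the commanded pose from where the row before left it, along the tool's axes as they then stand; what a row does not reach is not made up. A row lasts 1/10 s, in which the tool goes at most 50 mm and 8.59 degrees, less where a joint would pass 70% of its speed; a pose out of reach is approached as far as the arm can. A call with a gripper value outside its range is refused whole. The fingers move at their own pace and stop on an object; "force" is the grip in N (left out, the last holds). Time passes only in rows, so rows that do not move let the fingers close. It gives the time, the measured TCP pose, the force and the opening at its end, in the units of the state.
- sense(): the state, without advancing time (a new reading comes with each control period).
- imaging.snapshot(name): name is "scene" or "top" or "wrist"; returns a dict with "pixels" (480x640x3 uint8, red, green, blue), "range_z" (480x640 float32, m along the optical axis (not along the pixel's ray), 0 where there is no reading), "fx", "fy", "cx", "cy" (pixels), "R" (3x3) and "t" (3): a world point X has camera coordinates R X + t; the wrist camera has in their place "hand_eye" (4x4, takes a point from camera to tool coordinates, whose origin is the TCP and whose axes are the flange's). Camera axes: x right, y down, z forward; pixel columns grow to the right and rows downward; lengths in m; the calibration is good to about 2 mm. A picture is of the moment at which its call begins: read the wrist's pose just before it.
- ticket.close_job(): hands the job in, once; it reports no verdict.
The state is a dict: "time": time; "joint_pos": joint angles; "joint_velocities": joint speeds; "effort": joint torques, N m; "eef_pos": TCP position; "tool_rot": TCP orientation; "force": force on the tool from outside, world axes, zero at the start; "wrist_torque": the same for the moment, N m; "gripper_width": finger opening in m.
Only numpy, scipy, OpenCV 4.12 (cv2) and the standard library are available. Lean on these libraries where they do the work, as an engineer would, in place of code of your own. Each camera call takes 0.05 s, during which the arm holds its last target.

### The job

The next job on the green tube bender needs the brass rolls instead of the dark steel ones. Change the two sets over: the brass former goes on the bender's centre pin and the brass follower on the pin of its arm, and the steel former and the steel follower go on the board pegs that the brass former and the brass follower came off; lay a roll on clear worktop while its place is still taken. Each roll must end fully down on its seat, boss up, and leave the tape measure and the pipe stub where they are.

Things in the scene. Friction and masses are not known exactly. Their poses are not given: they have to be found in the camera images.
- steel_former: Dark steel former, the largest roll: body 84 mm across and 30 mm high with a rounded groove round its rim, and on top a boss 38 mm across and 20 mm high (50 mm in all), to be gripped by the boss from above; about 0.5 kg. Starts on the bender's centre pin. Round about its z axis. Origin: centre of its underside; z points up through the boss. The bore runs right through and is 25 mm wide.
- steel_follower: Dark steel follower roll: body 50 mm across and 30 mm high with a groove, boss on top 28 mm across and 20 mm high (50 mm in all); about 0.2 kg. Starts on the pin of the bender's arm. Round about its z axis. Origin: centre of its underside; z points up through the boss. The bore runs right through and is 18.4 mm wide.
- brass_former: Brass former: body 72 mm across and 22 mm high with a groove, boss on top 38 mm across and 20 mm high (42 mm in all); about 0.4 kg. Starts on the thick peg of the board. Round about its z axis. Origin: centre of its underside; z points up through the boss. The bore runs right through and is 25 mm wide.
- brass_follower: Brass follower roll, the smallest: body 46 mm across and 22 mm high with a groove, boss on top 28 mm across and 20 mm high (42 mm in all); about 0.15 kg. Starts on the thin peg of the board. Round about its z axis. Origin: centre of its underside; z points up through the boss. The bore runs right through and is 18.4 mm wide.
- centre_pin: Fixed upright centre pin of the green tube bender, for the former: steel, 20 mm thick, 58 mm above its seat, nose tapering over the top 13 mm. Origin: on the axis at the seat, the face a former's underside rests on (38 mm above the worktop); z up. The bender's foot is a 124 mm square plate centred on this pin; its arm turns stiffly about it (some 20 N at the follower pin).
- follower_pin: Upright pin on the arm of the green tube bender, for the follower: steel, 14 mm thick, 56 mm above its seat, nose tapering over the top 13 mm, 75 mm from the centre pin. Origin: on the pin's axis at the seat (38 mm above the worktop); z up, its x axis points along the arm towards the centre pin. Beyond this pin the arm ends in an empty socket for the handle, 75 mm out from the pin.
- thick_peg: Thicker steel peg on the wooden storage board, for formers: 20 mm thick, 58 mm above its seat, nose tapering over the top 13 mm. Origin: on the peg's axis at the seat (24 mm above the worktop); z up. The two pegs stand 96 mm apart, at either end of a 176 x 92 x 20 mm fixed board, along its length; which is at which end varies.
- thin_peg: Thinner steel peg on the wooden storage board, for followers: 14 mm thick, 56 mm above its seat, nose tapering over the top 13 mm. Origin: on the peg's axis at the seat (24 mm above the worktop); z up. Between board and bender, on the robot's side, is clear worktop; a tall green chest stands behind.
- tape_measure: Yellow tape measure standing on its foot, 37 x 85 mm and 65 mm high; a bystander, not to be moved. Origin: centre of its underside.
- pipe_stub: Rusty pipe stub standing on end, 42 mm across and 62 mm high; a bystander, not to be moved. Origin: centre of its underside.
Mind the look-alikes: they are no part of the job. What is shaped like the brass_former but red is not meant.

How it is judged:
By the outcome, as a careful person would: the job done as asked, in the order asked, and still so for the second after the job is handed in, with the robot touching nothing.
It also fails if it takes over 128 s, if anything falls off the work surface, if the arm or the gripper's body presses on something with over 40 N, if the wrist force passes 120 N, or if a joint passes its speed limit or range.

## Working session

There is one attempt and no reset: what is moved stays moved. The work goes in short steps, Python scripts to look and compute and a tool call to move; the robot and the scene stay as the last step left them, time stands still between calls to the robot, and variables do not carry over. Pictures are saved under pics/ and viewed, and the job is handed in when it is done.

Besides the shell and the picture viewer there is one more tool, called as name(argument=value, ...), one argument or row to a line, values as JSON. move_arm: Moves the arm, as the interface text tells. Its arguments: {"type":"object","properties":{"rows":{"type":"array"},"force":{"type":"number"}},"required":["rows"]}

```bash
mkdir -p pics; cat > h.py <<'E'
import numpy as np, cv2
from cell import sense, imaging, ticket, manip
from scipy.spatial.transform import Rotation as Rn
def snap(n):
    s=sense(); d=imaging.snapshot(n); d['s']=s
    return d
def save(d,f,crop=None,scale=1):
    im=d['pixels'][:,:,::-1]
    if crop: im=im[crop[1]:crop[3],crop[0]:crop[2]]
    if scale!=1: im=cv2.resize(im,None,fx=scale,fy=scale,interpolation=cv2.INTER_CUBIC)
    cv2.imwrite('pics/'+f,im)
def cam2world(d,P):
    if 'hand_eye' in d:
        s=d['s'];H=np.array(d['hand_eye']);P=P@H[:3,:3].T+H[:3,3]
        return P@Rn.from_rotvec(s['tool_rot']).as_matrix().T+np.array(s['eef_pos'])
    return (P-np.array(d['t']))@np.array(d['R'])
def cloud(d):
    z=d['range_z'];v,u=np.mgrid[:480,:640]
    P=np.stack([(u-d['cx'])/d['fx']*z,(v-d['cy'])/d['fy']*z,z],-1)
    return cam2world(d,P.reshape(-1,3)).reshape(480,640,3)
E
python3 - <<'E'
from h import *
for n in ['scene','top','wrist']:
    d=snap(n); save(d,n+'0.png'); np.savez(''+n+'0.npz',W=cloud(d),z=d['range_z'],px=d['pixels'])
print(sense(), manip.hold_point_z)
E
```

```text
{'time': 0.15, 'joint_pos': array([ 1.49921554,  0.50163601, -0.42684762,  1.55120799,  0.22079185,
        1.13828985, -0.21031146]), 'joint_velocities': array([-0.00042009, -0.0029374 ,  0.00018068, -0.00383999,  0.00161102,
       -0.00061686, -0.00081888]), 'effort': array([-7.62798241e-03, -5.67103100e+01, -5.82473159e+00, -2.79452312e+01,
       -6.83578080e-02,  2.64946878e-02,  1.29028949e-04]), 'eef_pos': array([ 0.21337292, -0.61341031,  0.22591685]), 'tool_rot': array([-3.09620916e+00, -5.23236866e-01,  2.75663581e-04]), 'force': array([-0.14635827, -0.3528754 ,  0.25368079]), 'wrist_torque': array([ 0.01081912, -0.04123538, -0.00320607]), 'gripper_width': 0.09168369143279004} 0.0188
```

View pics/scene0.png

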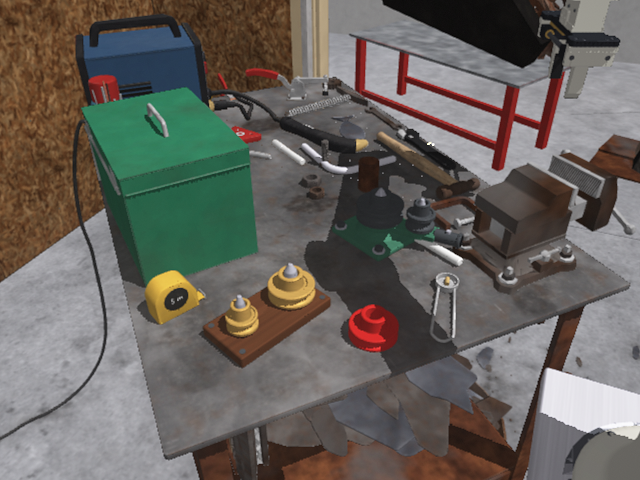

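View pics/top0.png

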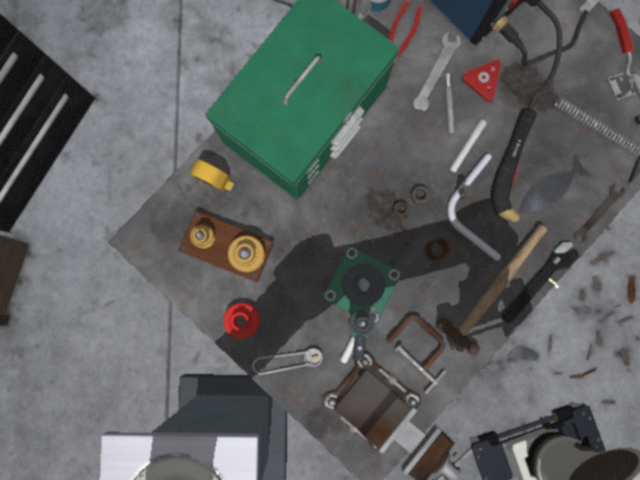

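View pics/wrist0.png

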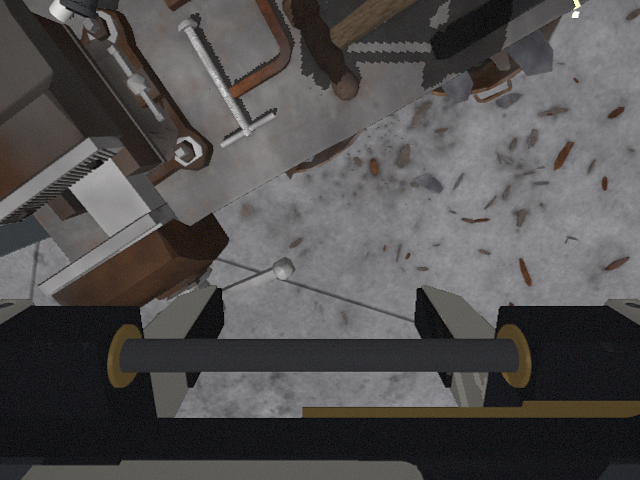

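```bash
python3 - <<'E'
from h import *
for n in ['top','scene']:
    D=np.load(n+'0.npz'); W=D['W']
    px=[(246,252),(202,235),(363,284),(362,322),(241,320),(436,248),(300,360),(270,280),(300,300),(330,330),(320,250)] if n=='top' else [(291,270),(239,302),(381,197),(421,205),(373,318)]
    for u,v in px: print(n,(u,v),W[v,u].round(4))
d=snap('top'); print(d['fx'],d['R'],d['t'])
for i,c in enumerate([(170,190,290,280),(310,235,430,385)]):
    save(d,f'topc{i}.png',c,5 if i==0 else 4)
E
```

```text
top (246, 252) [ 0.5198 -0.1372  0.0743]
top (202, 235) [ 0.5533 -0.0478  0.064 ]
top (363, 284) [ 0.4594 -0.3658  0.0988]
top (362, 322) [ 0.387  -0.3646  0.0966]
top (241, 320) [ 0.3838 -0.1206 -0.0036]
top (436, 248) [ 5.385e-01 -5.254e-01 -3.000e-04]
top (300, 360) [ 0.3034 -0.2443 -0.0026]
top (270, 280) [ 0.4674 -0.179  -0.0048]
top (300, 300) [ 0.4266 -0.2423 -0.0034]
top (330, 330) [ 0.3655 -0.3054 -0.0021]
top (320, 250) [ 0.5316 -0.2826 -0.005 ]
scene (291, 270) [ 0.5148 -0.1283  0.0744]
scene (239, 302) [ 0.5514 -0.0396  0.0718]
scene (381, 197) [ 0.4535 -0.3576  0.086 ]
scene (421, 205) [ 0.3838 -0.3614  0.0842]
scene (373, 318) [ 0.3873 -0.1347  0.0201]
604.3068827593657 [[ 0.01236665 -0.99991105  0.0049967 ]
 [-0.99629752 -0.01274682 -0.0850222 ]
 [ 0.08507833 -0.00392676 -0.99636653]] [-0.293251    0.53806434  1.21695115]
```

View pics/topc0.png

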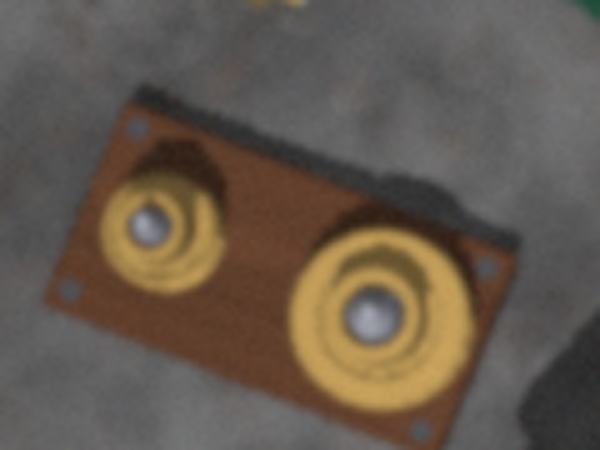

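View pics/topc1.png

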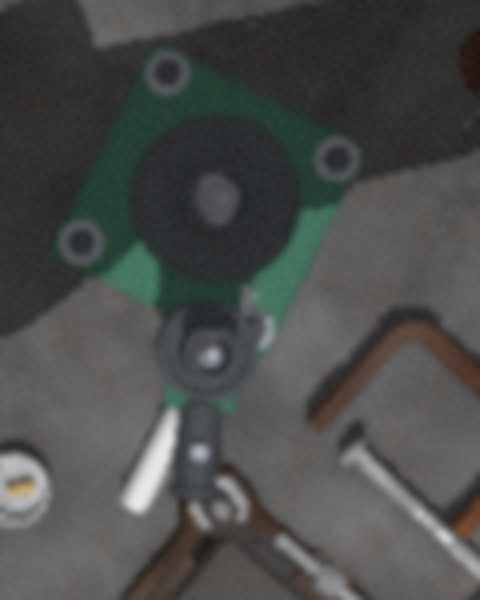

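```bash
python3 - <<'E'
from h import *
d=snap('top')
def ray(d,u,v,z):
    R=np.array(d['R']);c=-R.T@np.array(d['t']);r=R.T@np.array([(u-d['cx'])/d['fx'],(v-d['cy'])/d['fy'],1])
    return (c+r*(z-c[2])/r[2])
P={}
for n,u,v,z in [('thick',244.6,253,.080),('thin',200,235,.078),('cen',364.2,284.8,.094),('fol',362.7,323.7,.092),('redc',241,320,.03)]:
    P[n]=ray(d,u,v,z); print(n,P[n].round(4))
print(np.linalg.norm((P['thick']-P['thin'])[:2]),np.linalg.norm((P['cen']-P['fol'])[:2]))
W=np.concatenate([np.load(n+'0.npz')['W'].reshape(-1,3) for n in ('top','scene')])
# height map: 2.5cm grid rows x desc, cols y desc
xs=np.arange(.80,.20,-.025);ys=np.arange(.1,-.65,-.025)
print('      '+' '.join(f'{y*100:4.0f}' for y in ys))
for x in xs:
    r=[]
    for y in ys:
        m=(abs(W[:,0]-x)<.0125)&(abs(W[:,1]-y)<.0125)
        r.append(f'{np.percentile(W[m,2],98)*1000:4.0f}' if m.sum()>2 else '   .')
    print(f'{x:.3f} '+' '.join(r))
w=imaging.snapshot('wrist');print(np.array(w['hand_eye']).round(4),w['fx'])
E
```

```text
thick [ 0.5174 -0.1352  0.08  ]
thin [ 0.5519 -0.0466  0.078 ]
cen [ 0.458  -0.3685  0.094 ]
fol [ 0.3835 -0.3663  0.092 ]
redc [ 0.3852 -0.1249  0.03  ]
0.09502746033107953 0.07450413804735026
        10    8    5    3    0   -2   -5   -7  -10  -12  -15  -17  -20  -22  -25  -27  -30  -32  -35  -37  -40  -42  -45  -47  -50  -52  -55  -57  -60  -62
0.800    .    .    .    .    .    .    1    1  206  207  207  207  208  231  230  207  207  207  207  204    5    4    4    4    3    3   15    3   16   18
0.775    .    .    .    .    .   -1    3  205  207  207  207  207  207  229  207  207  207  207  205    3    3    3    4    3    3    4   12    3   18   13
0.750    .    .    .    .    .    2    2  204  206  207  207  207  207  207  207  207  207  205  142    4    4    3    3    2    2    4    3   17   17    5
0.725    .    .    .    .    2    3    3    4  204  205  207  207  207  207  206  207  206  144    4    4    3    4    4    3    4    3   13   18   11   17
0.700    .    .    .    2    2   63   68   63    4  203  205  206  207  207  207  206  204    4    4    3    3    4    3    3 
[... 2657 characters left out ...]
  14    6    3  621  619
0.250 -856 -854 -860    .    .    .    .    .    .    .    2    2    3    3    3    3   12  124  128  130  145  150  149   16   13   11    4  618  631  506
0.225 -855 -858 -855 -855    .    .    .    .    .    .    .    2    3    2    3    3  112  128  130  140  150  150  151   35  323  335  392  527  398  368
0.200 -854 -854 -857 -856 -860    .    .    .    .    .    .    .    1    3    3    3   15  126  135  149  150  151  149  149  154  335  381  465    . -619
[[-8.000e-04 -9.549e-01 -2.971e-01  8.060e-02]
 [ 1.000e+00 -7.000e-04 -2.000e-04  4.000e-04]
 [-0.000e+00 -2.971e-01  9.549e-01 -1.570e-01]
 [ 0.000e+00  0.000e+00  0.000e+00  1.000e+00]] 365.71987918146795
```

move_arm(
  rows=[
    {"rz": 6.4},
    {"rz": 6.4},
    {"rz": 6.4},
    {"x": 2, "y": -2, "grip": 1},
    {"x": 3, "y": -3},
    {"x": 3, "y": -3},
    {"x": 3, "y": -3},
    {"x": 3, "y": -3},
  ],
)

```text
invalid input at $.rows[0]: expected keys grip, x, y, z, rx, ry, rz
```

move_arm(
  rows=[
    {"x": 3, "y": -3},
    {"x": 3, "y": -3},
    {"x": 2.3, "y": -3},
    {"x": 1.2, "y": -1.5},
    {},
  ],
)

```text
invalid input at $.rows[0]: expected keys grip, x, y, z, rx, ry, rz
```

```bash
python3 - <<'E'
from h import *
d=snap('wrist'); save(d,'w1.png'); s=d['s'];print(s['time'],s['joint_pos'].round(2),s['eef_pos'].round(4),Rn.from_rotvec(s['tool_rot']).as_matrix().round(3))
E
```

```text
0.3 [ 1.5   0.5  -0.43  1.55  0.22  1.14 -0.21] [ 0.2135 -0.6137  0.2264] [[ 0.944  0.329 -0.   ]
 [ 0.329 -0.944  0.001]
 [ 0.    -0.001 -1.   ]]
```

View pics/w1.png

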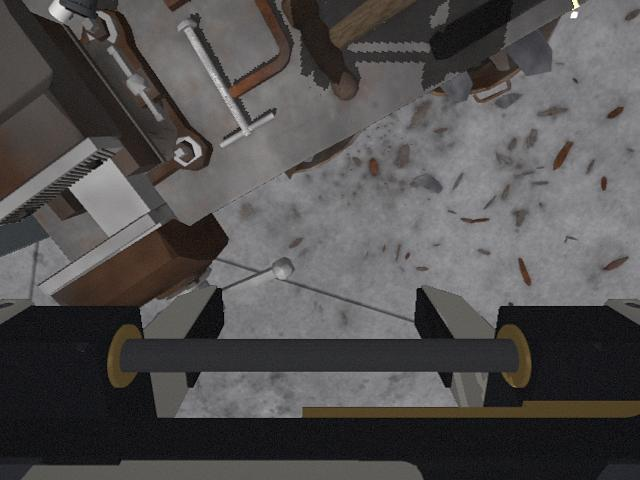

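move_arm(
  rows=[
    {"grip": 1, "x": 0, "y": 0, "z": 0, "rx": 0, "ry": 0, "rz": 6.4},
    {"grip": 1, "x": 0, "y": 0, "z": 0, "rx": 0, "ry": 0, "rz": 6.4},
    {"grip": 1, "x": 0, "y": 0, "z": 0, "rx": 0, "ry": 0, "rz": 6.4},
    {"grip": 1, "x": 2, "y": -2, "z": 0, "rx": 0, "ry": 0, "rz": 0},
    {"grip": 1, "x": 3, "y": -3, "z": 0, "rx": 0, "ry": 0, "rz": 0},
    {"grip": 1, "x": 3, "y": -3, "z": 0, "rx": 0, "ry": 0, "rz": 0},
    {"grip": 1, "x": 3, "y": -3, "z": 0, "rx": 0, "ry": 0, "rz": 0},
    {"grip": 1, "x": 3, "y": -3, "z": 0, "rx": 0, "ry": 0, "rz": 0},
  ],
)

```text
time: 1.15
eef_pos: [0.3547, -0.4727, 0.2269]
tool_rot: [3.141, -0.001, 0.0]
force: [0.6, -0.1, -0.2]
gripper_width: 0.0918
```

move_arm(
  rows=[
    {"grip": 1, "x": 3, "y": -3, "z": 0, "rx": 0, "ry": 0, "rz": 0},
    {"grip": 1, "x": 3, "y": -3, "z": 0, "rx": 0, "ry": 0, "rz": 0},
    {"grip": 1, "x": 2, "y": -2.5, "z": 0, "rx": 0, "ry": 0, "rz": 0},
    {"grip": 1, "x": 0, "y": 0, "z": 0, "rx": 0, "ry": 0, "rz": 0},
  ],
)

```text
time: 1.55
eef_pos: [0.4384, -0.3831, 0.2273]
tool_rot: [-3.139, -0.014, -0.004]
force: [-0.4, -0.4, -0.1]
gripper_width: 0.0917
```

```bash
python3 - <<'E'
from h import *
d=snap('wrist'); save(d,'w1.png'); s=d['s'];print(s['time'],s['joint_pos'].round(2),s['eef_pos'].round(4),Rn.from_rotvec(s['tool_rot']).as_matrix().round(3))
E
```

```text
1.55 [ 1.05  0.38 -0.47  1.73  0.19  1.08 -1.05] [ 0.4384 -0.3831  0.2273] [[ 1.     0.009  0.003]
 [ 0.009 -1.     0.002]
 [ 0.003 -0.002 -1.   ]]
```

View pics/w1.png

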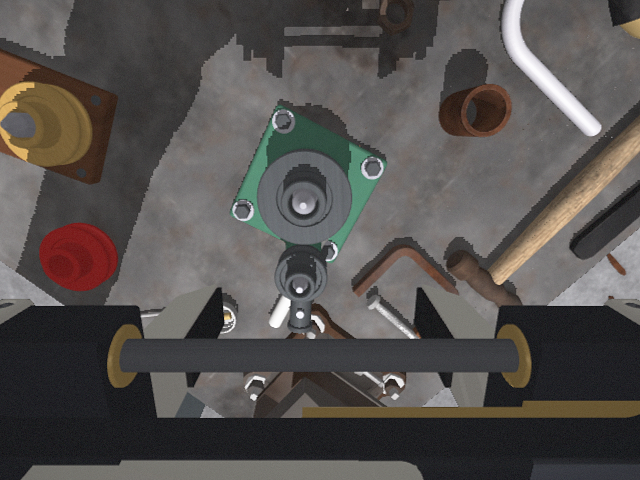

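```bash
cat >> h.py <<'E'
def wray(d,u,v,z):
    p=cam2world(d,np.array([[0,0,0.],[(u-d['cx'])/d['fx'],(v-d['cy'])/d['fy'],1]]))
    r=p[1]-p[0]; return p[0]+r*(z-p[0][2])/r[2]
E
python3 - <<'E'
from h import *
d=snap('wrist'); save(d,'w1c.png',(220,140,380,340),3);print(d['s']['eef_pos'])
for u,v,z in [(303,204,.094),(299,287,.092)]: print(wray(d,u,v,z).round(4))
W=cloud(d)
m=(W[...,2]>.092)&(W[...,2]<.1)&(abs(W[...,1]+.367)<.03)
for lo,hi in((.42,.5),(.34,.42)):
    q=W[m&(W[...,0]>lo)&(W[...,0]<hi)]; print(len(q),q.mean(0),q[:,2].max())
# boss top ring
for lo,hi,zl,zh in((.42,.5,.084,.0905),(.34,.42,.084,.0905)):
    q=W[(W[...,2]>zl)&(W[...,2]<zh)&(abs(W[...,1]+.367)<.03)&(W[...,0]>lo)&(W[...,0]<hi)]; print(len(q),(q.min(0)+q.max(0))/2,np.ptp(q,0))
E
```

```text
[ 0.4360234  -0.38607655  0.22708185]
[ 0.4589 -0.3735  0.094 ]
[ 0.3853 -0.3694  0.092 ]
95 [ 0.46065053 -0.36994113  0.09402294] 0.09682915288047292
41 [ 0.38606631 -0.36628609  0.09299277] 0.09404225036006153
1182 [ 0.46068194 -0.36950378  0.08723252] [0.0374764  0.03715301 0.00645984]
511 [ 0.38567048 -0.36598052  0.08715563] [0.02796303 0.02746535 0.00631101]
```

View pics/w1c.png

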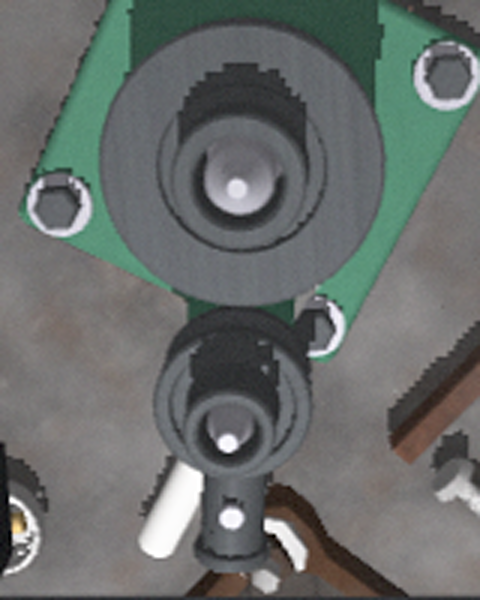

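move_arm(
  rows=[
    {"grip": 1, "x": 1.6, "y": -1.0, "z": 2, "rx": 0, "ry": 0, "rz": 0},
    {"grip": 1, "x": 1.0, "y": -0.9, "z": 3, "rx": 0, "ry": 0, "rz": 0},
    {"grip": 1, "x": 0, "y": 0, "z": 4, "rx": 0, "ry": 0, "rz": 0},
    {"grip": 0.7, "x": 0, "y": 0, "z": 4, "rx": 0, "ry": 0, "rz": 0},
    {"grip": 0.7, "x": 0, "y": 0, "z": 2, "rx": 0, "ry": 0, "rz": 0},
    {"grip": 0.7, "x": 0, "y": 0, "z": 0, "rx": 0, "ry": 0, "rz": 0},
    {"grip": 0.7, "x": 0, "y": 0, "z": 0, "rx": 0, "ry": 0, "rz": 0},
  ],
)

```text
time: 2.35
eef_pos: [0.459, -0.3713, 0.0769]
tool_rot: [3.141, -0.004, -0.001]
force: [-0.3, -0.1, 1.3]
gripper_width: 0.0663
```

```bash
python3 - <<'E'
from h import *
d=snap('wrist'); save(d,'w2.png');s=d['s'];print(s['eef_pos'].round(4),s['tool_rot'].round(4),s['joint_velocities'].round(3))
E
```

```text
[ 0.459  -0.3713  0.0769] [ 3.1413e+00 -3.5000e-03 -6.0000e-04] [-0.004 -0.033 -0.015 -0.021 -0.002 -0.003 -0.003]
```

View pics/w2.png

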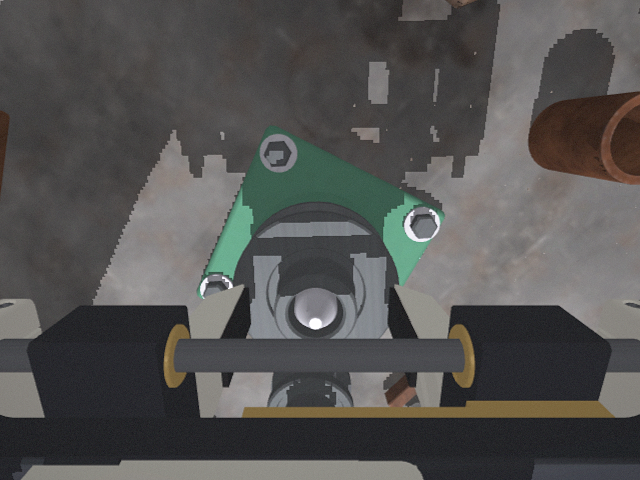

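move_arm(
  rows=[
    {"grip": 0.7, "x": 0.1, "y": -0.1, "z": 0.5, "rx": 0, "ry": 0, "rz": 0},
    {"grip": 0, "x": 0, "y": 0, "z": 0, "rx": 0, "ry": 0, "rz": 0},
    {"grip": 0, "x": 0, "y": 0, "z": 0, "rx": 0, "ry": 0, "rz": 0},
    {"grip": 0, "x": 0, "y": 0, "z": 0, "rx": 0, "ry": 0, "rz": 0},
    {"grip": 0, "x": 0, "y": 0, "z": 0, "rx": 0, "ry": 0, "rz": 0},
    {"grip": 0, "x": 0, "y": 0, "z": 0, "rx": 0, "ry": 0, "rz": 0},
  ],
  force=40,
)

```text
time: 3.0
eef_pos: [0.4608, -0.3696, 0.0721]
tool_rot: [3.141, -0.001, 0.001]
force: [-0.5, -1.4, 1.9]
gripper_width: 0.0362
```

```bash
python3 - <<'E'
from h import *
s=sense();print(s['eef_pos'].round(4),s['tool_rot'].round(4),s['force'],s['gripper_width'])
E
```

```text
[ 0.4608 -0.3696  0.0721] [ 3.1407e+00 -1.0000e-03  8.0000e-04] [-0.54732919 -1.37861654  1.93408249] 0.03618887247788625
```

move_arm(
  rows=[
    {"grip": 0, "x": 0, "y": 0, "z": -0.5, "rx": 0, "ry": 0, "rz": 0},
    {"grip": 0, "x": 0, "y": 0, "z": -1, "rx": 0, "ry": 0, "rz": 0},
    {"grip": 0, "x": 0, "y": 0, "z": -1.5, "rx": 0, "ry": 0, "rz": 0},
    {"grip": 0, "x": 0, "y": 0, "z": -2, "rx": 0, "ry": 0, "rz": 0},
    {"grip": 0, "x": 0, "y": 0, "z": -2.5, "rx": 0, "ry": 0, "rz": 0},
    {"grip": 0, "x": 0, "y": 0, "z": -1.5, "rx": 0, "ry": 0, "rz": 0},
    {"grip": 0, "x": 0, "y": 0, "z": 0, "rx": 0, "ry": 0, "rz": 0},
  ],
)

```text
time: 3.7
eef_pos: [0.4625, -0.37, 0.1649]
tool_rot: [3.138, -0.0, 0.007]
force: [0.6, -0.6, -5.3]
gripper_width: 0.0362
```

```bash
python3 - <<'E'
from h import *
d=snap('wrist'); save(d,'w3.png');s=d['s'];print(s['eef_pos'].round(4),s['tool_rot'].round(4),s['force'],s['gripper_width'])
E
```

```text
[ 0.4625 -0.37    0.1649] [ 3.138e+00 -2.000e-04  6.700e-03] [ 0.61447317 -0.62921876 -5.28678988] 0.0362175807104953
```

View pics/w3.png

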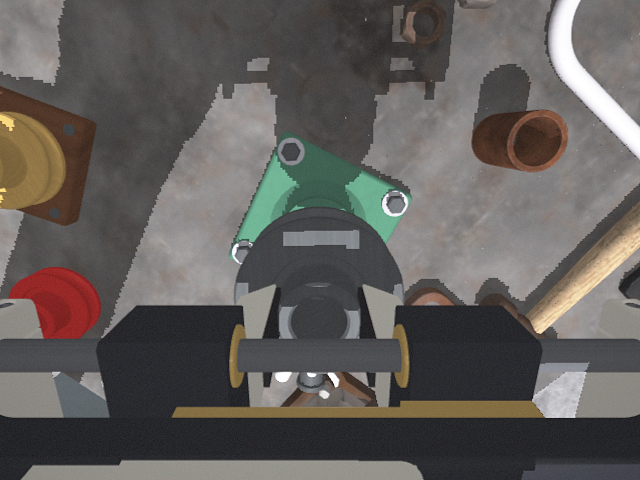

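move_arm(
  rows=[
    {"grip": 0, "x": -1, "y": -2.5, "z": 0, "rx": 0, "ry": 0, "rz": 0},
    {"grip": 0, "x": -1, "y": -3.5, "z": 0, "rx": 0, "ry": 0, "rz": 0},
    {"grip": 0, "x": -1, "y": -3.5, "z": 1, "rx": 0, "ry": 0, "rz": 0},
    {"grip": 0, "x": -1, "y": -2.5, "z": 2, "rx": 0, "ry": 0, "rz": 0},
    {"grip": 0, "x": 0, "y": -1, "z": 3, "rx": 0, "ry": 0, "rz": 0},
    {"grip": 0, "x": 0, "y": 0, "z": 3, "rx": 0, "ry": 0, "rz": 0},
    {"grip": 0, "x": 0, "y": 0, "z": 2, "rx": 0, "ry": 0, "rz": 0},
    {"grip": 0, "x": 0, "y": 0, "z": 0.5, "rx": 0, "ry": 0, "rz": 0},
  ],
)

```text
time: 4.55
eef_pos: [0.418, -0.2373, 0.0438]
tool_rot: [-3.138, -0.0, 0.009]
force: [-0.2, -0.2, -6.5]
gripper_width: 0.0361
```

move_arm(
  rows=[
    {"grip": 0, "x": 0, "y": 0, "z": 0.5, "rx": 0, "ry": 0, "rz": 0},
    {"grip": 0, "x": 0, "y": 0, "z": 0, "rx": 0, "ry": 0, "rz": 0},
    {"grip": 0, "x": 0, "y": 0, "z": 0, "rx": 0, "ry": 0, "rz": 0},
  ],
)

```text
time: 4.85
eef_pos: [0.4214, -0.2394, 0.0425]
tool_rot: [3.141, -0.001, 0.002]
force: [0.9, 0.8, -5.2]
gripper_width: 0.0363
```

Bottom about 8 mm up; lower to contact.

move_arm(
  rows=[
    {"grip": 0, "x": 0, "y": 0, "z": 0.5, "rx": 0, "ry": 0, "rz": 0},
    {"grip": 0, "x": 0, "y": 0, "z": 0.2, "rx": 0, "ry": 0, "rz": 0},
    {"grip": 0, "x": 0, "y": 0, "z": 0.0, "rx": 0, "ry": 0, "rz": 0},
    {"grip": 0, "x": 0, "y": 0, "z": 0.0, "rx": 0, "ry": 0, "rz": 0},
  ],
)

```text
time: 5.25
eef_pos: [0.4207, -0.239, 0.0348]
tool_rot: [3.142, -0.001, -0.0]
force: [0.4, -0.0, -5.4]
gripper_width: 0.0357
```

move_arm(
  rows=[
    {"grip": 0, "x": 0, "y": 0, "z": 0.2, "rx": 0, "ry": 0, "rz": 0},
    {"grip": 0, "x": 0, "y": 0, "z": 0.0, "rx": 0, "ry": 0, "rz": 0},
    {"grip": 0, "x": 0, "y": 0, "z": 0.0, "rx": 0, "ry": 0, "rz": 0},
  ],
)

```text
time: 5.55
eef_pos: [0.421, -0.2392, 0.034]
tool_rot: [3.14, -0.0, 0.0]
force: [-4.7, 1.8, 9.8]
gripper_width: 0.0359
```

move_arm(
  rows=[
    {"grip": 0.7, "x": 0, "y": 0, "z": 0, "rx": 0, "ry": 0, "rz": 0},
    {"grip": 0.7, "x": 0, "y": 0, "z": 0, "rx": 0, "ry": 0, "rz": 0},
    {"grip": 0.7, "x": 0, "y": 0, "z": 0, "rx": 0, "ry": 0, "rz": 0},
    {"grip": 0.7, "x": 0, "y": 0, "z": -3, "rx": 0, "ry": 0, "rz": 0},
    {"grip": 0.7, "x": 0, "y": 0, "z": -4, "rx": 0, "ry": 0, "rz": 0},
    {"grip": 0.7, "x": 2, "y": -2, "z": -3, "rx": 0, "ry": 0, "rz": 0},
    {"grip": 0.7, "x": 2, "y": -3, "z": -3, "rx": 0, "ry": 0, "rz": 0},
    {"grip": 0.7, "x": 2, "y": -3, "z": -2, "rx": 0, "ry": 0, "rz": 0},
  ],
)

```text
time: 6.35
eef_pos: [0.4824, -0.1589, 0.1853]
tool_rot: [3.14, -0.003, 0.005]
force: [1.3, -0.7, 0.2]
gripper_width: 0.0643
```

move_arm(
  rows=[
    {"grip": 0.7, "x": 1, "y": -3, "z": -2, "rx": 0, "ry": 0, "rz": 0},
    {"grip": 0.7, "x": 0, "y": -2, "z": 0, "rx": 0, "ry": 0, "rz": 0},
    {"grip": 0.7, "x": 0, "y": 0, "z": 0, "rx": 0, "ry": 0, "rz": 0},
    {"grip": 0.7, "x": 0, "y": 0, "z": 0, "rx": 0, "ry": 0, "rz": 0},
  ],
)

```text
time: 6.75
eef_pos: [0.4905, -0.1092, 0.2026]
tool_rot: [3.141, 0.001, -0.0]
force: [0.4, -0.6, -1.7]
gripper_width: 0.0641
```

```bash
python3 - <<'E'
from h import *
d=snap('wrist'); save(d,'w4.png');s=d['s'];print(s['eef_pos'].round(4),s['tool_rot'].round(4),s['force'],s['joint_pos'].round(2))
W=cloud(d)
def bb(x,y,r,zl,zh):
    q=W[(W[...,2]>zl)&(W[...,2]<zh)&(np.hypot(W[...,0]-x,W[...,1]-y)<r)]
    print(len(q),q.mean(0).round(4),((q.min(0)+q.max(0))/2).round(4),np.ptp(q,0).round(3))
for x,y in((.52,-.136),(.554,-.047)):
    bb(x,y,.03,.073,.085);bb(x,y,.025,.060,.069)
E
```

```text
[ 0.4905 -0.1092  0.2026] [ 3.141e+00  1.000e-03 -4.000e-04] [ 0.39319099 -0.61517572 -1.68180341] [ 0.68  0.29 -0.6   1.94  0.19  0.98 -1.58]
250 [ 0.521  -0.132   0.0773] [ 0.5208 -0.1322  0.0776] [0.015 0.013 0.009]
1107 [ 0.5211 -0.1322  0.0648] [ 0.5208 -0.1326  0.0645] [0.037 0.037 0.009]
115 [ 0.555  -0.0437  0.0775] [ 0.5547 -0.0433  0.0765] [0.008 0.008 0.007]
761 [ 0.555  -0.0433  0.0648] [ 0.5546 -0.0427  0.0645] [0.027 0.028 0.009]
```

View pics/w4.png

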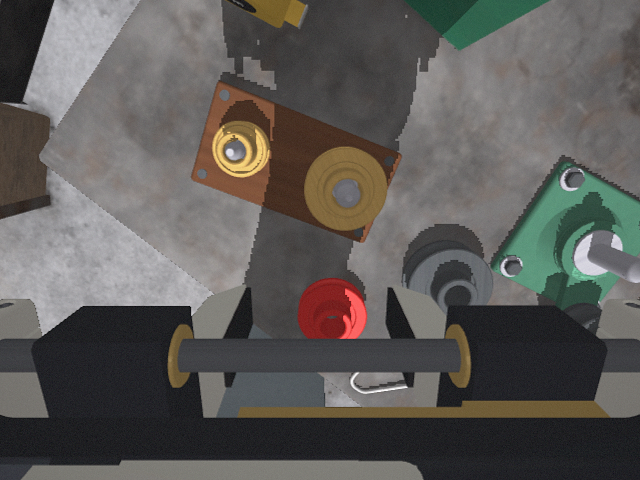

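move_arm(
  rows=[
    {"grip": 0.7, "x": 1.5, "y": 1.2, "z": 1, "rx": 0, "ry": 0, "rz": 0},
    {"grip": 0.7, "x": 1.5, "y": 1.1, "z": 2, "rx": 0, "ry": 0, "rz": 0},
    {"grip": 0.7, "x": 0, "y": 0, "z": 3, "rx": 0, "ry": 0, "rz": 0},
    {"grip": 0.7, "x": 0, "y": 0, "z": 4, "rx": 0, "ry": 0, "rz": 0},
    {"grip": 0.7, "x": 0, "y": 0, "z": 3, "rx": 0, "ry": 0, "rz": 0},
    {"grip": 0.7, "x": 0, "y": 0, "z": 1.5, "rx": 0, "ry": 0, "rz": 0},
    {"grip": 0.7, "x": 0, "y": 0, "z": 0.5, "rx": 0, "ry": 0, "rz": 0},
    {"grip": 0.7, "x": 0, "y": 0, "z": 0, "rx": 0, "ry": 0, "rz": 0},
  ],
)

```text
time: 7.6
eef_pos: [0.5207, -0.1325, 0.0526]
tool_rot: [-3.141, 0.002, 0.001]
force: [0.1, 0.5, 0.4]
gripper_width: 0.064
```

move_arm(
  rows=[
    {"grip": 0, "x": 0, "y": 0, "z": 0.2, "rx": 0, "ry": 0, "rz": 0},
    {"grip": 0, "x": 0, "y": 0, "z": 0, "rx": 0, "ry": 0, "rz": 0},
    {"grip": 0, "x": 0, "y": 0, "z": 0, "rx": 0, "ry": 0, "rz": 0},
    {"grip": 0, "x": 0, "y": 0, "z": 0, "rx": 0, "ry": 0, "rz": 0},
    {"grip": 0, "x": 0, "y": 0, "z": 0, "rx": 0, "ry": 0, "rz": 0},
  ],
)

```text
time: 8.1
eef_pos: [0.5214, -0.1323, 0.0516]
tool_rot: [3.141, -0.001, 0.002]
force: [-0.9, 0.4, 5.0]
gripper_width: 0.0373
```

move_arm(
  rows=[
    {"grip": 0, "x": 0, "y": 0, "z": -0.5, "rx": 0, "ry": 0, "rz": 0},
    {"grip": 0, "x": 0, "y": 0, "z": -1, "rx": 0, "ry": 0, "rz": 0},
    {"grip": 0, "x": 0, "y": 0, "z": -1.5, "rx": 0, "ry": 0, "rz": 0},
    {"grip": 0, "x": 0, "y": 0, "z": -3, "rx": 0, "ry": 0, "rz": 0},
    {"grip": 0, "x": 0, "y": 0, "z": -3, "rx": 0, "ry": 0, "rz": 0},
    {"grip": 0, "x": 0, "y": 0, "z": -2, "rx": 0, "ry": 0, "rz": 0},
    {"grip": 0, "x": 0, "y": 0, "z": 0, "rx": 0, "ry": 0, "rz": 0},
  ],
)

```text
time: 8.8
eef_pos: [0.5233, -0.1323, 0.1647]
tool_rot: [3.139, -0.0, 0.01]
force: [0.8, 0.4, -3.1]
gripper_width: 0.0373
```

```bash
python3 - <<'E'
from h import *
d=snap('wrist'); save(d,'w5.png');s=d['s'];print(s['eef_pos'].round(4),s['tool_rot'].round(4),s['force'],s['gripper_width'])
E
```

```text
[ 0.5233 -0.1323  0.1647] [ 3.1394e+00 -2.0000e-04  1.0300e-02] [ 0.77844554  0.3897885  -3.14387416] 0.037302316367821255
```

View pics/w5.png

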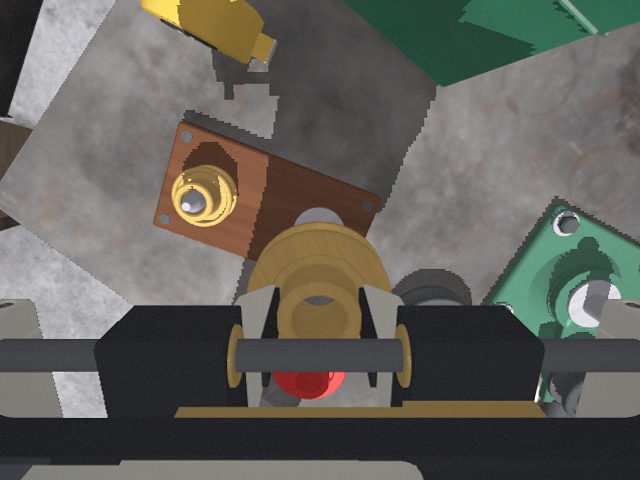

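move_arm(
  rows=[
    {"grip": 0, "x": -0.5, "y": 2, "z": 0, "rx": 0, "ry": 0, "rz": 0},
    {"grip": 0, "x": -1, "y": 4, "z": 0, "rx": 0, "ry": 0, "rz": 0},
    {"grip": 0, "x": -1, "y": 4, "z": 0, "rx": 0, "ry": 0, "rz": 0},
    {"grip": 0, "x": -1, "y": 4, "z": 0, "rx": 0, "ry": 0, "rz": 0},
    {"grip": 0, "x": -1, "y": 4, "z": 0, "rx": 0, "ry": 0, "rz": 0},
    {"grip": 0, "x": -1, "y": 4, "z": 0, "rx": 0, "ry": 0, "rz": 0},
    {"grip": 0, "x": -0.5, "y": 1.8, "z": 0, "rx": 0, "ry": 0, "rz": 0},
    {"grip": 0, "x": 0, "y": 0, "z": 1.0, "rx": 0, "ry": 0, "rz": 0},
  ],
)

```text
time: 9.65
eef_pos: [0.4582, -0.3748, 0.1498]
tool_rot: [3.14, -0.011, -0.002]
force: [0.6, -0.0, -3.4]
gripper_width: 0.0374
```

move_arm(
  rows=[
    {"grip": 0, "x": 0, "y": 0, "z": 1, "rx": 0, "ry": 0, "rz": 0},
    {"grip": 0, "x": 0, "y": 0, "z": 0.5, "rx": 0, "ry": 0, "rz": 0},
    {"grip": 0, "x": 0, "y": 0, "z": 0, "rx": 0, "ry": 0, "rz": 0},
    {"grip": 0, "x": 0, "y": 0, "z": 0, "rx": 0, "ry": 0, "rz": 0},
  ],
)

```text
time: 10.05
eef_pos: [0.4612, -0.3686, 0.1355]
tool_rot: [-3.141, -0.003, 0.0]
force: [0.0, 0.3, -3.1]
gripper_width: 0.0376
```

```bash
python3 - <<'E'
from h import *
d=snap('wrist'); save(d,'w6.png',(200,180,440,400),3);s=d['s'];print(s['eef_pos'].round(4),s['tool_rot'].round(4),s['force'],s['gripper_width'])
E
```

```text
[ 0.4612 -0.3686  0.1355] [-3.1408e+00 -2.8000e-03  3.0000e-04] [ 0.00369969  0.33165302 -3.05778497] 0.037556477260688746
```

View pics/w6.png

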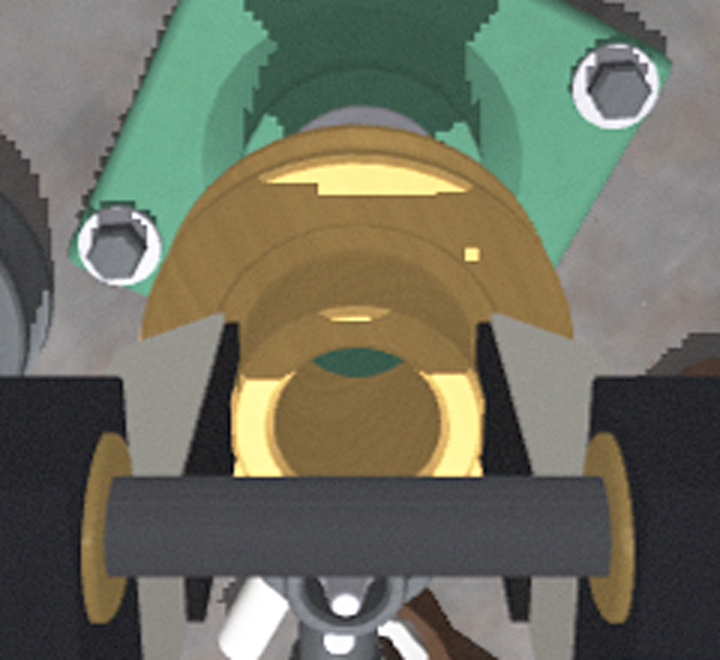

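move_arm(
  rows=[
    {"grip": 0, "x": 0, "y": 0.1, "z": 1, "rx": 0, "ry": 0, "rz": 0},
    {"grip": 0, "x": 0, "y": 0, "z": 1, "rx": 0, "ry": 0, "rz": 0},
    {"grip": 0, "x": 0, "y": 0, "z": 0.5, "rx": 0, "ry": 0, "rz": 0},
    {"grip": 0, "x": 0, "y": 0, "z": 0, "rx": 0, "ry": 0, "rz": 0},
  ],
)

```text
time: 10.5
eef_pos: [0.4597, -0.3703, 0.1093]
tool_rot: [-3.14, 0.0, 0.003]
force: [-0.1, 0.1, -4.0]
gripper_width: 0.0369
```

move_arm(
  rows=[
    {"grip": 0, "x": 0.1, "y": 0, "z": 1, "rx": 0, "ry": 0, "rz": 0},
    {"grip": 0, "x": 0, "y": 0, "z": 1.5, "rx": 0, "ry": 0, "rz": 0},
    {"grip": 0, "x": 0, "y": 0, "z": 1, "rx": 0, "ry": 0, "rz": 0},
    {"grip": 0, "x": 0, "y": 0, "z": 0.3, "rx": 0, "ry": 0, "rz": 0},
    {"grip": 0, "x": 0, "y": 0, "z": 0, "rx": 0, "ry": 0, "rz": 0},
    {"grip": 0, "x": 0, "y": 0, "z": 0, "rx": 0, "ry": 0, "rz": 0},
  ],
)

```text
time: 11.1
eef_pos: [0.462, -0.3711, 0.0728]
tool_rot: [3.141, -0.0, 0.001]
force: [-0.5, -0.4, -3.3]
gripper_width: 0.037
```

move_arm(
  rows=[
    {"grip": 0, "x": 0, "y": 0, "z": 0.5, "rx": 0, "ry": 0, "rz": 0},
    {"grip": 0, "x": 0, "y": 0, "z": 0.2, "rx": 0, "ry": 0, "rz": 0},
    {"grip": 0, "x": 0, "y": 0, "z": 0, "rx": 0, "ry": 0, "rz": 0},
    {"grip": 0, "x": 0, "y": 0, "z": 0, "rx": 0, "ry": 0, "rz": 0},
  ],
)

```text
time: 11.5
eef_pos: [0.4617, -0.371, 0.0658]
tool_rot: [3.142, -0.0, 0.0]
force: [0.2, 0.2, -3.6]
gripper_width: 0.0376
```

move_arm(
  rows=[
    {"grip": 0, "x": 0, "y": 0, "z": 0.15, "rx": 0, "ry": 0, "rz": 0},
    {"grip": 0, "x": 0, "y": 0, "z": 0, "rx": 0, "ry": 0, "rz": 0},
    {"grip": 0.7, "x": 0, "y": 0, "z": 0, "rx": 0, "ry": 0, "rz": 0},
    {"grip": 0.7, "x": 0, "y": 0, "z": 0, "rx": 0, "ry": 0, "rz": 0},
    {"grip": 0.7, "x": 0, "y": 0, "z": 0, "rx": 0, "ry": 0, "rz": 0},
    {"grip": 0.7, "x": 0, "y": 0, "z": -3, "rx": 0, "ry": 0, "rz": 0},
    {"grip": 0.7, "x": 0, "y": 0, "z": -4, "rx": 0, "ry": 0, "rz": 0},
    {"grip": 0.7, "x": -1, "y": -2, "z": -2, "rx": 0, "ry": 0, "rz": 0},
  ],
)

```text
time: 12.3
eef_pos: [0.4541, -0.3543, 0.1574]
tool_rot: [3.138, -0.005, 0.008]
force: [-0.4, -0.4, 0.9]
gripper_width: 0.0643
```

move_arm(
  rows=[
    {"grip": 0.7, "x": -1, "y": -4, "z": 0, "rx": 0, "ry": 0, "rz": 0},
    {"grip": 0.7, "x": -1, "y": -4, "z": 0, "rx": 0, "ry": 0, "rz": 0},
    {"grip": 0.7, "x": -1, "y": -3, "z": 0, "rx": 0, "ry": 0, "rz": 0},
    {"grip": 0.7, "x": 0, "y": 0, "z": 0, "rx": 0, "ry": 0, "rz": 0},
    {"grip": 0.7, "x": 0, "y": 0, "z": 0, "rx": 0, "ry": 0, "rz": 0},
  ],
)

```text
time: 12.8
eef_pos: [0.422, -0.2409, 0.1547]
tool_rot: [3.14, 0.002, 0.001]
force: [-0.1, -1.3, -0.3]
gripper_width: 0.0642
```

```bash
cat >> h.py <<'E'
def bb(W,x,y,r,zl,zh):
    q=W[(W[...,2]>zl)&(W[...,2]<zh)&(np.hypot(W[...,0]-x,W[...,1]-y)<r)]
    print(len(q),q.mean(0).round(4),((q.min(0)+q.max(0))/2).round(4),np.ptp(q,0).round(3))
E
python3 - <<'E'
from h import *
d=snap('wrist'); save(d,'w7.png');s=d['s'];print(s['eef_pos'].round(4),s['tool_rot'].round(4),s['force'],s['gripper_width'])
W=cloud(d)
bb(W,.421,-.239,.028,.040,.06)
bb(W,.461,-.37,.022,.066,.085)
bb(W,.461,-.37,.05,.055,.065)
E
```

```text
[ 0.422  -0.2409  0.1547] [3.1405e+00 1.8000e-03 1.2000e-03] [-0.05159461 -1.33741354 -0.26855341] 0.06421658499740787
1293 [ 0.4215 -0.2392  0.048 ] [ 0.4206 -0.2392  0.0454] [0.038 0.038 0.011]
2568 [ 0.4623 -0.3673  0.0776] [ 0.4609 -0.3706  0.0755] [0.038 0.039 0.019]
5294 [ 0.4641 -0.3651  0.0587] [ 0.4605 -0.371   0.06  ] [0.071 0.073 0.01 ]
```

View pics/w7.png

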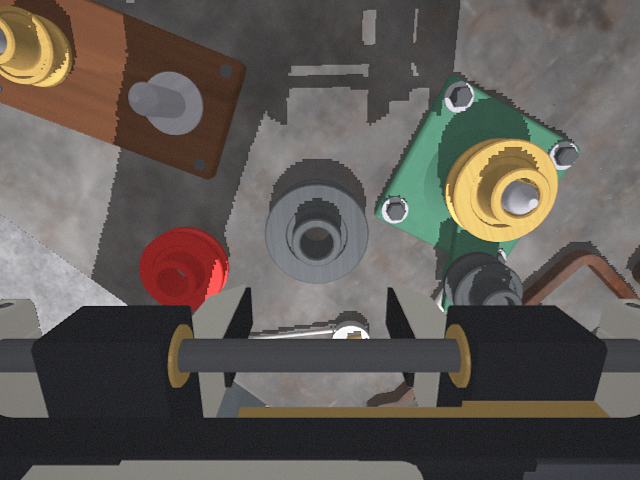

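move_arm(
  rows=[
    {"grip": 0.7, "x": -0.1, "y": -0.1, "z": 3, "rx": 0, "ry": 0, "rz": 0},
    {"grip": 0.7, "x": 0, "y": 0, "z": 4, "rx": 0, "ry": 0, "rz": 0},
    {"grip": 0.7, "x": 0, "y": 0, "z": 3, "rx": 0, "ry": 0, "rz": 0},
    {"grip": 0.7, "x": 0, "y": 0, "z": 1.5, "rx": 0, "ry": 0, "rz": 0},
    {"grip": 0.7, "x": 0, "y": 0, "z": 0.4, "rx": 0, "ry": 0, "rz": 0},
    {"grip": 0.7, "x": 0, "y": 0, "z": 0, "rx": 0, "ry": 0, "rz": 0},
    {"grip": 0.7, "x": 0, "y": 0, "z": 0, "rx": 0, "ry": 0, "rz": 0},
  ],
)

```text
time: 13.55
eef_pos: [0.4217, -0.2408, 0.0359]
tool_rot: [3.141, -0.002, 0.002]
force: [-0.1, 0.5, -0.2]
gripper_width: 0.0644
```

move_arm(
  rows=[
    {"grip": 0.7, "x": -0.1, "y": -0.1, "z": 0.2, "rx": 0, "ry": 0, "rz": 0},
    {"grip": 0, "x": 0, "y": 0, "z": 0, "rx": 0, "ry": 0, "rz": 0},
    {"grip": 0, "x": 0, "y": 0, "z": 0, "rx": 0, "ry": 0, "rz": 0},
    {"grip": 0, "x": 0, "y": 0, "z": 0, "rx": 0, "ry": 0, "rz": 0},
    {"grip": 0, "x": 0, "y": 0, "z": 0, "rx": 0, "ry": 0, "rz": 0},
    {"grip": 0, "x": 0, "y": 0, "z": 0, "rx": 0, "ry": 0, "rz": 0},
  ],
)

```text
time: 14.15
eef_pos: [0.4199, -0.2391, 0.0335]
tool_rot: [3.141, -0.0, 0.0]
force: [0.3, -0.0, 2.7]
gripper_width: 0.0359
```

```bash
python3 - <<'E'
from h import *
s=sense();print(s['eef_pos'].round(4),s['tool_rot'].round(4),s['force'],s['gripper_width'])
E
```

```text
[ 0.4199 -0.2391  0.0335] [ 3.1412e+00 -3.0000e-04  4.0000e-04] [ 0.3088564  -0.03915081  2.65768092] 0.0359067099695475
```

move_arm(
  rows=[
    {"grip": 0, "x": 0, "y": 0, "z": -1, "rx": 0, "ry": 0, "rz": 0},
    {"grip": 0, "x": 0, "y": 0, "z": -3, "rx": 0, "ry": 0, "rz": 0},
    {"grip": 0, "x": 0, "y": 0, "z": -4, "rx": 0, "ry": 0, "rz": 0},
    {"grip": 0, "x": 1, "y": -1, "z": -3, "rx": 0, "ry": 0, "rz": 0},
    {"grip": 0, "x": 3, "y": -3, "z": 0, "rx": 0, "ry": 0, "rz": 0},
    {"grip": 0, "x": 3, "y": -3, "z": 0, "rx": 0, "ry": 0, "rz": 0},
    {"grip": 0, "x": 2, "y": -2.7, "z": 0, "rx": 0, "ry": 0, "rz": 0},
    {"grip": 0, "x": 1, "y": -1, "z": 0, "rx": 0, "ry": 0, "rz": 0},
  ],
)

```text
time: 14.95
eef_pos: [0.521, -0.1272, 0.1434]
tool_rot: [-3.139, -0.008, -0.001]
force: [0.5, 0.7, -5.8]
gripper_width: 0.0361
```

move_arm(
  rows=[
    {"grip": 0, "x": 0, "y": 0, "z": 0, "rx": 0, "ry": 0, "rz": 0},
    {"grip": 0, "x": 0, "y": 0, "z": 0, "rx": 0, "ry": 0, "rz": 0},
  ],
)

```text
time: 15.15
eef_pos: [0.5184, -0.1324, 0.1426]
tool_rot: [3.141, -0.0, -0.004]
force: [-0.2, -0.8, -5.5]
gripper_width: 0.0362
```

move_arm(
  rows=[
    {"grip": 0, "x": 0.1, "y": 0, "z": 1, "rx": 0, "ry": 0, "rz": 0},
    {"grip": 0, "x": 0, "y": 0, "z": 1.5, "rx": 0, "ry": 0, "rz": 0},
    {"grip": 0, "x": 0, "y": 0, "z": 1, "rx": 0, "ry": 0, "rz": 0},
    {"grip": 0, "x": 0, "y": 0, "z": 0, "rx": 0, "ry": 0, "rz": 0},
    {"grip": 0, "x": 0, "y": 0, "z": 0, "rx": 0, "ry": 0, "rz": 0},
  ],
)

```text
time: 15.65
eef_pos: [0.5201, -0.132, 0.1075]
tool_rot: [-3.141, 0.001, 0.002]
force: [0.2, 0.5, -5.8]
gripper_width: 0.0361
```

```bash
python3 - <<'E'
from h import *
d=snap('wrist'); save(d,'w8.png');s=d['s'];print(s['eef_pos'].round(4),s['tool_rot'].round(4),s['force'],s['gripper_width'])
E
```

```text
[ 0.5201 -0.132   0.1075] [-3.141e+00  8.000e-04  2.300e-03] [ 0.24425777  0.49138748 -5.81396623] 0.03609725318170495
```

View pics/w8.png

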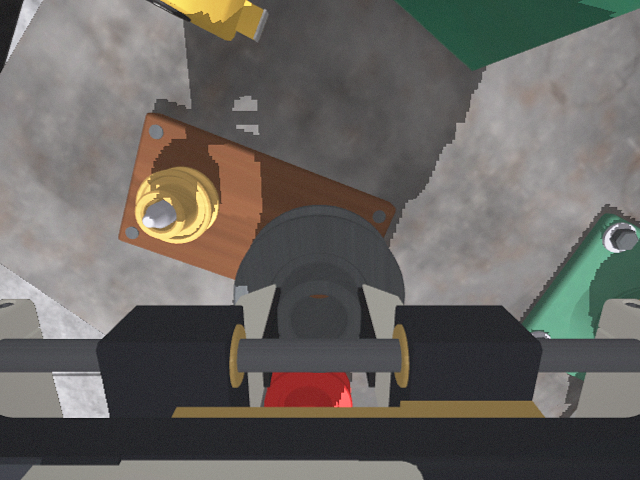

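move_arm(
  rows=[
    {"grip": 0, "x": 0, "y": 0, "z": 1, "rx": 0, "ry": 0, "rz": 0},
    {"grip": 0, "x": 0, "y": 0, "z": 1.5, "rx": 0, "ry": 0, "rz": 0},
    {"grip": 0, "x": 0, "y": 0, "z": 1.3, "rx": 0, "ry": 0, "rz": 0},
    {"grip": 0, "x": 0, "y": 0, "z": 0.5, "rx": 0, "ry": 0, "rz": 0},
    {"grip": 0, "x": 0, "y": 0, "z": 0, "rx": 0, "ry": 0, "rz": 0},
    {"grip": 0, "x": 0, "y": 0, "z": 0, "rx": 0, "ry": 0, "rz": 0},
  ],
)

```text
time: 16.3
eef_pos: [0.5209, -0.1318, 0.0651]
tool_rot: [-3.141, 0.0, 0.0]
force: [0.2, -0.1, -4.8]
gripper_width: 0.0361
```

move_arm(
  rows=[
    {"grip": 0, "x": 0, "y": 0, "z": 0.5, "rx": 0, "ry": 0, "rz": 0},
    {"grip": 0, "x": 0, "y": 0, "z": 0.25, "rx": 0, "ry": 0, "rz": 0},
    {"grip": 0, "x": 0, "y": 0, "z": 0.1, "rx": 0, "ry": 0, "rz": 0},
    {"grip": 0, "x": 0, "y": 0, "z": 0, "rx": 0, "ry": 0, "rz": 0},
  ],
)

```text
time: 16.7
eef_pos: [0.521, -0.1321, 0.0575]
tool_rot: [3.141, -0.0, 0.001]
force: [-2.5, -0.1, 1.8]
gripper_width: 0.0365
```

move_arm(
  rows=[
    {"grip": 0.6, "x": 0, "y": 0, "z": 0, "rx": 0, "ry": 0, "rz": 0},
    {"grip": 0.6, "x": 0, "y": 0, "z": 0, "rx": 0, "ry": 0, "rz": 0},
    {"grip": 0.6, "x": 0, "y": 0, "z": 0, "rx": 0, "ry": 0, "rz": 0},
    {"grip": 0.6, "x": 0, "y": 0, "z": -3, "rx": 0, "ry": 0, "rz": 0},
    {"grip": 0.6, "x": 0, "y": 0, "z": -4, "rx": 0, "ry": 0, "rz": 0},
    {"grip": 0.6, "x": -1, "y": 1, "z": -3, "rx": 0, "ry": 0, "rz": 0},
    {"grip": 0.6, "x": -2, "y": 3.5, "z": 0, "rx": 0, "ry": 0, "rz": 0},
    {"grip": 0.6, "x": -2, "y": 4, "z": 0, "rx": 0, "ry": 0, "rz": 0},
  ],
)

```text
time: 17.5
eef_pos: [0.4721, -0.2168, 0.1585]
tool_rot: [3.14, 0.006, 0.006]
force: [1.0, -0.6, -0.1]
gripper_width: 0.0547
```

move_arm(
  rows=[
    {"grip": 0.6, "x": -2, "y": 4, "z": 0, "rx": 0, "ry": 0, "rz": 0},
    {"grip": 0.6, "x": -2, "y": 4, "z": 0, "rx": 0, "ry": 0, "rz": 0},
    {"grip": 0.6, "x": -2, "y": 4, "z": 0, "rx": 0, "ry": 0, "rz": 0},
    {"grip": 0.6, "x": -1.5, "y": 2.4, "z": 0, "rx": 0, "ry": 0, "rz": 0},
    {"grip": 0.6, "x": -1, "y": 0.5, "z": 0, "rx": 0, "ry": 0, "rz": 0},
    {"grip": 0.6, "x": 0, "y": 0, "z": 0, "rx": 0, "ry": 0, "rz": 0},
    {"grip": 0.6, "x": 0, "y": 0, "z": 0, "rx": 0, "ry": 0, "rz": 0},
  ],
)

```text
time: 18.2
eef_pos: [0.3867, -0.3643, 0.1568]
tool_rot: [-3.141, -0.002, -0.001]
force: [0.5, -0.2, -0.3]
gripper_width: 0.0552
```

```bash
python3 - <<'E'
from h import *
d=snap('wrist'); save(d,'w9.png');s=d['s'];print(s['eef_pos'].round(4),s['tool_rot'].round(4),s['force'],s['gripper_width'])
W=cloud(d)
bb(W,.3857,-.366,.02,.084,.0905);bb(W,.3857,-.366,.02,.0905,.097)
E
```

```text
[ 0.3867 -0.3643  0.1568] [-3.1409e+00 -2.3000e-03 -1.1000e-03] [ 0.47829821 -0.23133991 -0.30927589] 0.05521436771362552
899 [ 0.3865 -0.3662  0.0866] [ 0.3858 -0.3664  0.0872] [0.028 0.027 0.006]
102 [ 0.3861 -0.3662  0.0925] [ 0.3858 -0.3664  0.0923] [0.007 0.007 0.004]
```

View pics/w9.png

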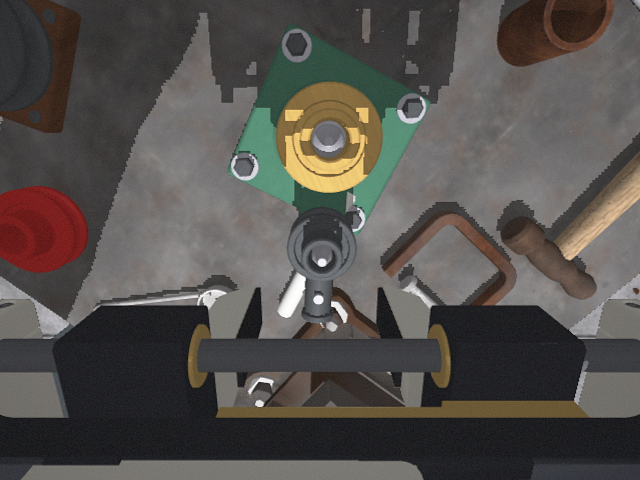

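move_arm(
  rows=[
    {"grip": 0.6, "x": 0, "y": 0.1, "z": 2, "rx": 0, "ry": 0, "rz": 0},
    {"grip": 0.6, "x": 0, "y": 0, "z": 3, "rx": 0, "ry": 0, "rz": 0},
    {"grip": 0.6, "x": 0, "y": 0, "z": 2, "rx": 0, "ry": 0, "rz": 0},
    {"grip": 0.6, "x": 0, "y": 0, "z": 1, "rx": 0, "ry": 0, "rz": 0},
    {"grip": 0.6, "x": 0, "y": 0, "z": 0.2, "rx": 0, "ry": 0, "rz": 0},
    {"grip": 0.6, "x": 0, "y": 0, "z": 0, "rx": 0, "ry": 0, "rz": 0},
    {"grip": 0.6, "x": 0, "y": 0, "z": 0, "rx": 0, "ry": 0, "rz": 0},
  ],
)

```text
time: 18.95
eef_pos: [0.3867, -0.3672, 0.0758]
tool_rot: [3.14, 0.001, 0.002]
force: [-0.5, 0.2, 0.3]
gripper_width: 0.0549
```

move_arm(
  rows=[
    {"grip": 0.6, "x": -0.05, "y": -0.1, "z": 0.4, "rx": 0, "ry": 0, "rz": 0},
    {"grip": 0.6, "x": 0, "y": 0, "z": 0, "rx": 0, "ry": 0, "rz": 0},
    {"grip": 0, "x": 0, "y": 0, "z": 0, "rx": 0, "ry": 0, "rz": 0},
    {"grip": 0, "x": 0, "y": 0, "z": 0, "rx": 0, "ry": 0, "rz": 0},
    {"grip": 0, "x": 0, "y": 0, "z": 0, "rx": 0, "ry": 0, "rz": 0},
    {"grip": 0, "x": 0, "y": 0, "z": 0, "rx": 0, "ry": 0, "rz": 0},
    {"grip": 0, "x": 0, "y": 0, "z": 0, "rx": 0, "ry": 0, "rz": 0},
  ],
  force=30,
)

```text
time: 19.65
eef_pos: [0.3852, -0.3661, 0.0708]
tool_rot: [3.141, -0.001, 0.0]
force: [0.0, 0.6, 0.8]
gripper_width: 0.0271
```

move_arm(
  rows=[
    {"grip": 0, "x": 0, "y": 0, "z": -0.5, "rx": 0, "ry": 0, "rz": 0},
    {"grip": 0, "x": 0, "y": 0, "z": -1.5, "rx": 0, "ry": 0, "rz": 0},
    {"grip": 0, "x": 0, "y": 0, "z": -2.5, "rx": 0, "ry": 0, "rz": 0},
    {"grip": 0, "x": 0, "y": 0, "z": -3, "rx": 0, "ry": 0, "rz": 0},
    {"grip": 0, "x": 0, "y": 0, "z": -1, "rx": 0, "ry": 0, "rz": 0},
    {"grip": 0, "x": 0, "y": 0, "z": 0, "rx": 0, "ry": 0, "rz": 0},
  ],
)

```text
time: 20.25
eef_pos: [0.3862, -0.367, 0.1578]
tool_rot: [3.138, -0.001, 0.004]
force: [-1.0, -0.3, -1.7]
gripper_width: 0.0271
```

move_arm(
  rows=[
    {"grip": 0, "x": 1, "y": -2, "z": 0, "rx": 0, "ry": 0, "rz": 0},
    {"grip": 0, "x": 1, "y": -3.5, "z": 0, "rx": 0, "ry": 0, "rz": 0},
    {"grip": 0, "x": 1, "y": -3.5, "z": 1, "rx": 0, "ry": 0, "rz": 0},
    {"grip": 0, "x": 0.5, "y": -2.5, "z": 2, "rx": 0, "ry": 0, "rz": 0},
    {"grip": 0, "x": 0, "y": -1, "z": 3, "rx": 0, "ry": 0, "rz": 0},
    {"grip": 0, "x": 0, "y": 0, "z": 3, "rx": 0, "ry": 0, "rz": 0},
    {"grip": 0, "x": 0, "y": 0, "z": 2, "rx": 0, "ry": 0, "rz": 0},
    {"grip": 0, "x": 0, "y": 0, "z": 0, "rx": 0, "ry": 0, "rz": 0},
  ],
)

```text
time: 21.05
eef_pos: [0.4169, -0.2389, 0.0422]
tool_rot: [-3.137, -0.001, 0.01]
force: [-0.3, 0.2, -2.8]
gripper_width: 0.0273
```

```bash
python3 - <<'E'
from h import *
d=snap('wrist'); save(d,'w10.png');s=d['s'];print(s['eef_pos'].round(4),s['tool_rot'].round(4),s['force'],s['gripper_width'])
W=cloud(d)
bb(W,.386,-.366,.02,.0815,.097)
E
```

```text
[ 0.4169 -0.2389  0.0422] [-3.1371e+00 -7.0000e-04  1.0300e-02] [-0.33735442  0.20228824 -2.76251968] 0.027328422785681594h.py:26: RuntimeWarning: Mean of empty slice.
  print(len(q),q.mean(0).round(4),((q.min(0)+q.max(0))/2).round(4),np.ptp(q,0).round(3))
  ret = um.true_divide(
Traceback (most recent call last):
  File "h.py", line 26, in bb
    print(len(q),q.mean(0).round(4),((q.min(0)+q.max(0))/2).round(4),np.ptp(q,0).round(3))
                                      ~~~~~^^^
ValueError: zero-size array to reduction operation minimum which has no identity
```

View pics/w10.png

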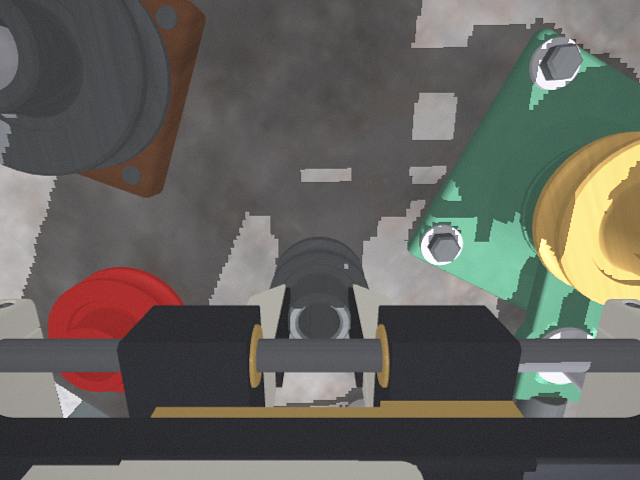

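move_arm(
  rows=[
    {"grip": 0, "x": 0, "y": 0, "z": 0, "rx": 0, "ry": 0, "rz": 0},
    {"grip": 0, "x": 0, "y": 0, "z": 0.5, "rx": 0, "ry": 0, "rz": 0},
    {"grip": 0, "x": 0, "y": 0, "z": 0.3, "rx": 0, "ry": 0, "rz": 0},
    {"grip": 0, "x": 0, "y": 0, "z": 0, "rx": 0, "ry": 0, "rz": 0},
    {"grip": 0, "x": 0, "y": 0, "z": 0, "rx": 0, "ry": 0, "rz": 0},
  ],
)

```text
time: 21.6
eef_pos: [0.4203, -0.2411, 0.038]
tool_rot: [3.141, -0.001, 0.001]
force: [-0.1, 0.4, -2.3]
gripper_width: 0.027
```

move_arm(
  rows=[
    {"grip": 0, "x": 0, "y": 0, "z": 0.3, "rx": 0, "ry": 0, "rz": 0},
    {"grip": 0, "x": 0, "y": 0, "z": 0.2, "rx": 0, "ry": 0, "rz": 0},
    {"grip": 0, "x": 0, "y": 0, "z": 0.1, "rx": 0, "ry": 0, "rz": 0},
    {"grip": 0, "x": 0, "y": 0, "z": 0, "rx": 0, "ry": 0, "rz": 0},
  ],
)

```text
time: 22.0
eef_pos: [0.4204, -0.2411, 0.0327]
tool_rot: [3.141, -0.0, -0.0]
force: [-3.0, 1.3, 11.8]
gripper_width: 0.027
```

move_arm(
  rows=[
    {"grip": 0.6, "x": 0, "y": 0, "z": 0, "rx": 0, "ry": 0, "rz": 0},
    {"grip": 0.6, "x": 0, "y": 0, "z": 0, "rx": 0, "ry": 0, "rz": 0},
    {"grip": 0.6, "x": 0, "y": 0, "z": 0, "rx": 0, "ry": 0, "rz": 0},
    {"grip": 0.6, "x": 0, "y": 0, "z": -3, "rx": 0, "ry": 0, "rz": 0},
    {"grip": 0.6, "x": 0, "y": 0, "z": -4, "rx": 0, "ry": 0, "rz": 0},
    {"grip": 0.6, "x": 1, "y": -1, "z": -3, "rx": 0, "ry": 0, "rz": 0},
    {"grip": 0.6, "x": 2, "y": -3, "z": -2, "rx": 0, "ry": 0, "rz": 0},
    {"grip": 0.6, "x": 2, "y": -3, "z": -1, "rx": 0, "ry": 0, "rz": 0},
  ],
)

```text
time: 22.8
eef_pos: [0.4718, -0.1715, 0.164]
tool_rot: [3.14, -0.005, 0.005]
force: [1.3, -0.4, -0.3]
gripper_width: 0.055
```

move_arm(
  rows=[
    {"grip": 0.6, "x": 2, "y": -4, "z": 0, "rx": 0, "ry": 0, "rz": 0},
    {"grip": 0.6, "x": 2, "y": -4, "z": 0, "rx": 0, "ry": 0, "rz": 0},
    {"grip": 0.6, "x": 2, "y": -2.5, "z": 0, "rx": 0, "ry": 0, "rz": 0},
    {"grip": 0.6, "x": 1.5, "y": -1.5, "z": 0, "rx": 0, "ry": 0, "rz": 0},
    {"grip": 0.6, "x": 1, "y": -0.8, "z": 0, "rx": 0, "ry": 0, "rz": 0},
    {"grip": 0.6, "x": 0, "y": 0, "z": 0, "rx": 0, "ry": 0, "rz": 0},
    {"grip": 0.6, "x": 0, "y": 0, "z": 0, "rx": 0, "ry": 0, "rz": 0},
  ],
)

```text
time: 23.5
eef_pos: [0.5546, -0.0441, 0.1612]
tool_rot: [3.141, -0.002, -0.002]
force: [-0.4, -0.1, 1.1]
gripper_width: 0.055
```

```bash
python3 - <<'E'
from h import *
d=snap('wrist'); save(d,'w11.png');s=d['s'];print(s['eef_pos'].round(4),s['tool_rot'].round(4),s['force'],s['gripper_width'])
W=cloud(d)
bb(W,.555,-.0435,.025,.060,.069);bb(W,.555,-.0435,.025,.0715,.085)
bb(W,.521,-.132,.025,.07,.077)
bb(W,.521,-.132,.025,.077,.085)
bb(W,.521,-.132,.045,.05,.057)
E
```

```text
[ 0.5546 -0.0441  0.1612] [ 3.1411e+00 -1.7000e-03 -2.1000e-03] [-0.41823811 -0.11145025  1.12989635] 0.0549814378586769
857 [ 0.5559 -0.0427  0.0646] [ 0.5545 -0.0428  0.0645] [0.028 0.027 0.009]
150 [ 0.5562 -0.0427  0.0767] [ 0.5553 -0.0428  0.0762] [0.009 0.009 0.009]
1184 [ 0.526  -0.1321  0.0727] [ 0.5238 -0.1321  0.0735] [0.034 0.038 0.007]
140 [ 0.5213 -0.1314  0.0795] [ 0.5208 -0.1319  0.0796] [0.01  0.01  0.005]
4301 [ 0.538  -0.1328  0.0527] [ 0.5314 -0.1321  0.0535] [0.065 0.084 0.007]
```

View pics/w11.png

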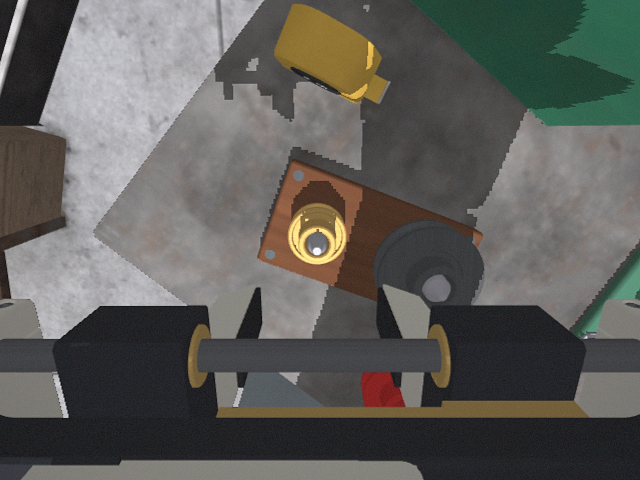

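move_arm(
  rows=[
    {"grip": 0.5, "x": 0, "y": -0.1, "z": 3, "rx": 0, "ry": 0, "rz": 0},
    {"grip": 0.5, "x": 0, "y": 0, "z": 3, "rx": 0, "ry": 0, "rz": 0},
    {"grip": 0.5, "x": 0, "y": 0, "z": 2, "rx": 0, "ry": 0, "rz": 0},
    {"grip": 0.5, "x": 0, "y": 0, "z": 2, "rx": 0, "ry": 0, "rz": 0},
    {"grip": 0.5, "x": 0, "y": 0, "z": 0.8, "rx": 0, "ry": 0, "rz": 0},
    {"grip": 0.5, "x": 0, "y": 0, "z": 0, "rx": 0, "ry": 0, "rz": 0},
    {"grip": 0.5, "x": 0, "y": 0, "z": 0, "rx": 0, "ry": 0, "rz": 0},
  ],
)

```text
time: 24.25
eef_pos: [0.5556, -0.0426, 0.0545]
tool_rot: [3.141, -0.002, 0.001]
force: [-0.0, -0.3, 0.9]
gripper_width: 0.0459
```

move_arm(
  rows=[
    {"grip": 0.5, "x": 0, "y": 0, "z": 0.35, "rx": 0, "ry": 0, "rz": 0},
    {"grip": 0.5, "x": 0, "y": 0, "z": 0, "rx": 0, "ry": 0, "rz": 0},
    {"grip": 0, "x": 0, "y": 0, "z": 0, "rx": 0, "ry": 0, "rz": 0},
    {"grip": 0, "x": 0, "y": 0, "z": 0, "rx": 0, "ry": 0, "rz": 0},
    {"grip": 0, "x": 0, "y": 0, "z": 0, "rx": 0, "ry": 0, "rz": 0},
    {"grip": 0, "x": 0, "y": 0, "z": 0, "rx": 0, "ry": 0, "rz": 0},
  ],
)

```text
time: 24.85
eef_pos: [0.5555, -0.0421, 0.0505]
tool_rot: [3.141, -0.0, 0.001]
force: [-0.4, -1.0, 1.2]
gripper_width: 0.0266
```

move_arm(
  rows=[
    {"grip": 0, "x": 0, "y": 0, "z": -0.5, "rx": 0, "ry": 0, "rz": 0},
    {"grip": 0, "x": 0, "y": 0, "z": -1.5, "rx": 0, "ry": 0, "rz": 0},
    {"grip": 0, "x": 0, "y": 0, "z": -3, "rx": 0, "ry": 0, "rz": 0},
    {"grip": 0, "x": 0, "y": 0, "z": -3, "rx": 0, "ry": 0, "rz": 0},
    {"grip": 0, "x": -1, "y": 1, "z": -2, "rx": 0, "ry": 0, "rz": 0},
    {"grip": 0, "x": -2, "y": 3, "z": 0, "rx": 0, "ry": 0, "rz": 0},
    {"grip": 0, "x": -2, "y": 4, "z": 0, "rx": 0, "ry": 0, "rz": 0},
    {"grip": 0, "x": -2, "y": 4, "z": 0, "rx": 0, "ry": 0, "rz": 0},
  ],
)

```text
time: 25.65
eef_pos: [0.4848, -0.1626, 0.1516]
tool_rot: [3.141, 0.003, 0.002]
force: [1.3, -0.1, -2.1]
gripper_width: 0.0267
```

move_arm(
  rows=[
    {"grip": 0, "x": -2, "y": 4, "z": 0, "rx": 0, "ry": 0, "rz": 0},
    {"grip": 0, "x": -2, "y": 4, "z": 0, "rx": 0, "ry": 0, "rz": 0},
    {"grip": 0, "x": -2, "y": 4, "z": 0, "rx": 0, "ry": 0, "rz": 0},
    {"grip": 0, "x": -2, "y": 4, "z": 0, "rx": 0, "ry": 0, "rz": 0},
    {"grip": 0, "x": -1, "y": 3, "z": 0, "rx": 0, "ry": 0, "rz": 0},
    {"grip": 0, "x": -0.9, "y": 1.4, "z": 0, "rx": 0, "ry": 0, "rz": 0},
    {"grip": 0, "x": 0, "y": 0, "z": 0, "rx": 0, "ry": 0, "rz": 0},
    {"grip": 0, "x": 0, "y": 0, "z": 0, "rx": 0, "ry": 0, "rz": 0},
  ],
)

```text
time: 26.45
eef_pos: [0.3864, -0.3654, 0.1508]
tool_rot: [-3.141, 0.001, -0.001]
force: [0.9, 0.4, -1.8]
gripper_width: 0.0273
```

Bottom at 0.124; lower to ~0.085 (pin top 0.094).

move_arm(
  rows=[
    {"grip": 0, "x": 0, "y": 0.1, "z": 1, "rx": 0, "ry": 0, "rz": 0},
    {"grip": 0, "x": 0, "y": 0, "z": 1.5, "rx": 0, "ry": 0, "rz": 0},
    {"grip": 0, "x": 0, "y": 0, "z": 1, "rx": 0, "ry": 0, "rz": 0},
    {"grip": 0, "x": 0, "y": 0, "z": 0, "rx": 0, "ry": 0, "rz": 0},
    {"grip": 0, "x": 0, "y": 0, "z": 0, "rx": 0, "ry": 0, "rz": 0},
  ],
)

```text
time: 26.95
eef_pos: [0.3862, -0.3661, 0.1145]
tool_rot: [-3.14, -0.001, 0.001]
force: [-0.7, 0.3, -2.4]
gripper_width: 0.0273
```

```bash
python3 - <<'E'
from h import *
d=snap('wrist'); save(d,'w12.png',(200,180,440,400),3);s=d['s'];print(s['eef_pos'].round(4),s['tool_rot'].round(4),s['force'],s['gripper_width'])
E
```

```text
[ 0.3862 -0.3661  0.1145] [-3.1402e+00 -9.0000e-04  1.4000e-03] [-0.66657551  0.28047861 -2.36391558] 0.027292400726529553
```

View pics/w12.png

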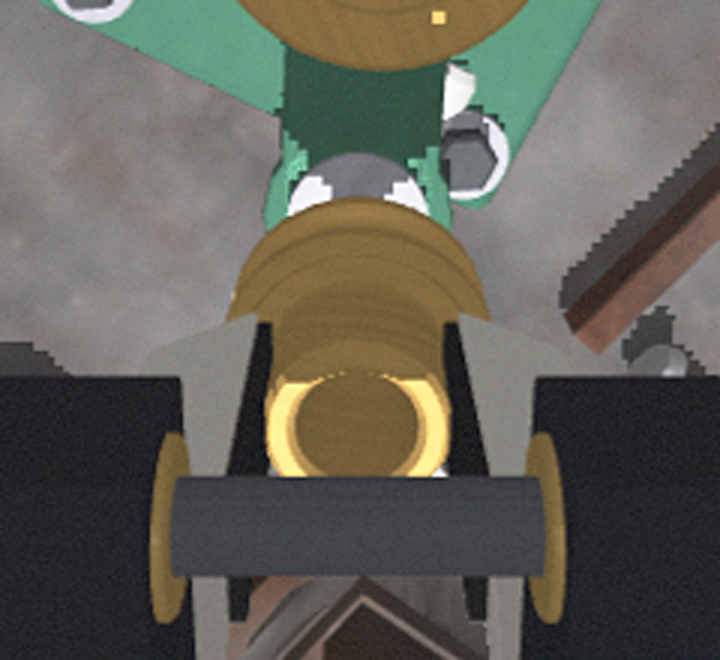

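move_arm(
  rows=[
    {"grip": 0, "x": 0, "y": 0, "z": 1, "rx": 0, "ry": 0, "rz": 0},
    {"grip": 0, "x": 0, "y": 0, "z": 1, "rx": 0, "ry": 0, "rz": 0},
    {"grip": 0, "x": 0, "y": 0, "z": 0, "rx": 0, "ry": 0, "rz": 0},
    {"grip": 0, "x": 0, "y": 0, "z": 0, "rx": 0, "ry": 0, "rz": 0},
  ],
)

```text
time: 27.4
eef_pos: [0.3859, -0.3666, 0.0947]
tool_rot: [-3.141, 0.0, 0.001]
force: [-0.0, -1.0, -1.8]
gripper_width: 0.0268
```

move_arm(
  rows=[
    {"grip": 0, "x": 0.05, "y": 0, "z": 1, "rx": 0, "ry": 0, "rz": 0},
    {"grip": 0, "x": 0, "y": 0, "z": 1.2, "rx": 0, "ry": 0, "rz": 0},
    {"grip": 0, "x": 0, "y": 0, "z": 0.4, "rx": 0, "ry": 0, "rz": 0},
    {"grip": 0, "x": 0, "y": 0, "z": 0.3, "rx": 0, "ry": 0, "rz": 0},
    {"grip": 0, "x": 0, "y": 0, "z": 0, "rx": 0, "ry": 0, "rz": 0},
    {"grip": 0, "x": 0, "y": 0, "z": 0, "rx": 0, "ry": 0, "rz": 0},
  ],
)

```text
time: 28.0
eef_pos: [0.3869, -0.367, 0.0663]
tool_rot: [3.141, -0.0, 0.0]
force: [1.0, -0.3, -1.6]
gripper_width: 0.0266
```

move_arm(
  rows=[
    {"grip": 0, "x": 0, "y": 0, "z": 0.2, "rx": 0, "ry": 0, "rz": 0},
    {"grip": 0, "x": 0, "y": 0, "z": 0.1, "rx": 0, "ry": 0, "rz": 0},
    {"grip": 0, "x": 0, "y": 0, "z": 0, "rx": 0, "ry": 0, "rz": 0},
  ],
)

```text
time: 28.3
eef_pos: [0.3873, -0.3675, 0.0644]
tool_rot: [3.14, -0.0, 0.001]
force: [-1.5, 0.9, 5.7]
gripper_width: 0.0266
```

move_arm(
  rows=[
    {"grip": 0.6, "x": 0, "y": 0, "z": 0, "rx": 0, "ry": 0, "rz": 0},
    {"grip": 0.6, "x": 0, "y": 0, "z": 0, "rx": 0, "ry": 0, "rz": 0},
    {"grip": 0.6, "x": 0, "y": 0, "z": 0, "rx": 0, "ry": 0, "rz": 0},
    {"grip": 0.6, "x": 0, "y": 0, "z": -3, "rx": 0, "ry": 0, "rz": 0},
    {"grip": 0.6, "x": 0, "y": 0, "z": -4, "rx": 0, "ry": 0, "rz": 0},
    {"grip": 0.6, "x": 0.3, "y": -1.6, "z": -2, "rx": 0, "ry": 0, "rz": 0},
    {"grip": 0.6, "x": 1, "y": -4, "z": 0, "rx": 0, "ry": 0, "rz": 0},
    {"grip": 0.6, "x": 1, "y": -4, "z": 0, "rx": 0, "ry": 0, "rz": 0},
  ],
)

```text
time: 29.1
eef_pos: [0.4102, -0.2711, 0.1542]
tool_rot: [3.14, -0.005, 0.003]
force: [0.4, 0.4, -0.4]
gripper_width: 0.055
```

move_arm(
  rows=[
    {"grip": 0.6, "x": 1, "y": -3, "z": 0, "rx": 0, "ry": 0, "rz": 0},
    {"grip": 0.6, "x": 0, "y": 0, "z": 0, "rx": 0, "ry": 0, "rz": 0},
    {"grip": 0.6, "x": 0, "y": 0, "z": 0, "rx": 0, "ry": 0, "rz": 0},
    {"grip": 0.6, "x": 0, "y": 0, "z": 0, "rx": 0, "ry": 0, "rz": 0},
  ],
)

```text
time: 29.5
eef_pos: [0.4193, -0.2421, 0.1532]
tool_rot: [3.141, -0.003, -0.0]
force: [-0.1, 0.2, 0.6]
gripper_width: 0.0552
```

```bash
python3 - <<'E'
from h import *
d=snap('wrist'); save(d,'w13.png');s=d['s'];print(s['eef_pos'].round(4),s['tool_rot'].round(4),s['force'],s['gripper_width'])
W=cloud(d)
bb(W,.4204,-.2411,.02,.040,.06)
bb(W,.386,-.366,.018,.072,.082)
bb(W,.386,-.366,.03,.055,.065)
E
```

```text
[ 0.4193 -0.2421  0.1532] [ 3.1411e+00 -2.7000e-03 -3.0000e-04] [-0.09434673  0.23745676  0.55566061] 0.055217944553591095
752 [ 0.4213 -0.2412  0.0477] [ 0.4207 -0.2411  0.0454] [0.028 0.027 0.011]
834 [ 0.3916 -0.3652  0.0777] [ 0.3897 -0.3676  0.077 ] [0.023 0.029 0.01 ]
1415 [ 0.3944 -0.362   0.0583] [ 0.3901 -0.3675  0.06  ] [0.039 0.046 0.01 ]
```

View pics/w13.png

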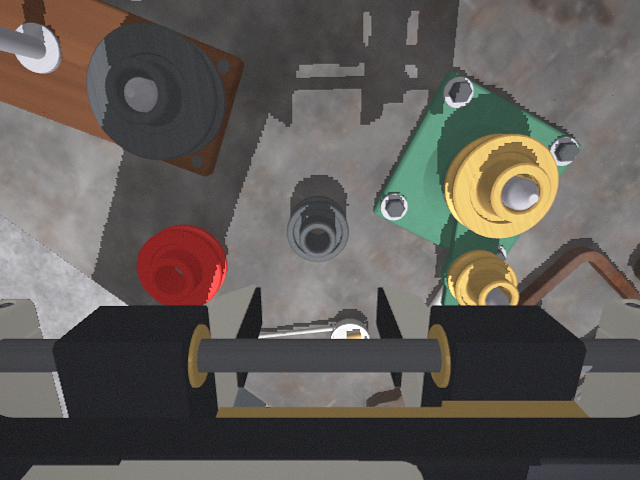

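move_arm(
  rows=[
    {"grip": 0.6, "x": 0.1, "y": -0.1, "z": 3, "rx": 0, "ry": 0, "rz": 0},
    {"grip": 0.6, "x": 0, "y": 0, "z": 4, "rx": 0, "ry": 0, "rz": 0},
    {"grip": 0.6, "x": 0, "y": 0, "z": 3, "rx": 0, "ry": 0, "rz": 0},
    {"grip": 0.6, "x": 0, "y": 0, "z": 1.4, "rx": 0, "ry": 0, "rz": 0},
    {"grip": 0.6, "x": 0, "y": 0, "z": 0.4, "rx": 0, "ry": 0, "rz": 0},
    {"grip": 0.6, "x": 0, "y": 0, "z": 0, "rx": 0, "ry": 0, "rz": 0},
    {"grip": 0.6, "x": 0, "y": 0, "z": 0, "rx": 0, "ry": 0, "rz": 0},
  ],
)

```text
time: 30.25
eef_pos: [0.4218, -0.2407, 0.0364]
tool_rot: [3.14, -0.001, 0.003]
force: [1.4, -0.0, 0.6]
gripper_width: 0.0553
```

move_arm(
  rows=[
    {"grip": 0.6, "x": -0.1, "y": 0, "z": 0.3, "rx": 0, "ry": 0, "rz": 0},
    {"grip": 0.6, "x": 0, "y": 0, "z": 0, "rx": 0, "ry": 0, "rz": 0},
    {"grip": 0, "x": 0, "y": 0, "z": 0, "rx": 0, "ry": 0, "rz": 0},
    {"grip": 0, "x": 0, "y": 0, "z": 0, "rx": 0, "ry": 0, "rz": 0},
    {"grip": 0, "x": 0, "y": 0, "z": 0, "rx": 0, "ry": 0, "rz": 0},
    {"grip": 0, "x": 0, "y": 0, "z": 0, "rx": 0, "ry": 0, "rz": 0},
    {"grip": 0, "x": 0, "y": 0, "z": 0, "rx": 0, "ry": 0, "rz": 0},
  ],
)

```text
time: 30.95
eef_pos: [0.4198, -0.2402, 0.0323]
tool_rot: [3.141, -0.001, 0.0]
force: [-0.3, -0.9, 0.7]
gripper_width: 0.0271
```

move_arm(
  rows=[
    {"grip": 0, "x": 0, "y": 0, "z": -1, "rx": 0, "ry": 0, "rz": 0},
    {"grip": 0, "x": 0, "y": 0, "z": -3, "rx": 0, "ry": 0, "rz": 0},
    {"grip": 0, "x": 0, "y": 0, "z": -4, "rx": 0, "ry": 0, "rz": 0},
    {"grip": 0, "x": 1, "y": -1, "z": -3, "rx": 0, "ry": 0, "rz": 0},
    {"grip": 0, "x": 2, "y": -3, "z": -1, "rx": 0, "ry": 0, "rz": 0},
    {"grip": 0, "x": 2.5, "y": -4, "z": 0, "rx": 0, "ry": 0, "rz": 0},
    {"grip": 0, "x": 2.5, "y": -4, "z": 0, "rx": 0, "ry": 0, "rz": 0},
    {"grip": 0, "x": 2.5, "y": -4, "z": 0, "rx": 0, "ry": 0, "rz": 0},
  ],
)

```text
time: 31.75
eef_pos: [0.5251, -0.0786, 0.1529]
tool_rot: [3.141, -0.002, 0.0]
force: [0.1, -0.2, -2.2]
gripper_width: 0.0272
```

move_arm(
  rows=[
    {"grip": 0, "x": 2, "y": -2.8, "z": 0, "rx": 0, "ry": 0, "rz": 0},
    {"grip": 0, "x": 1, "y": -1, "z": 0, "rx": 0, "ry": 0, "rz": 0},
    {"grip": 0, "x": 0, "y": 0, "z": 0, "rx": 0, "ry": 0, "rz": 0},
    {"grip": 0, "x": 0, "y": 0, "z": 0, "rx": 0, "ry": 0, "rz": 0},
    {"grip": 0, "x": 0, "y": 0, "z": 0, "rx": 0, "ry": 0, "rz": 0},
  ],
)

```text
time: 32.25
eef_pos: [0.5535, -0.0442, 0.1519]
tool_rot: [3.14, -0.004, -0.003]
force: [-0.6, -1.1, -1.9]
gripper_width: 0.0275
```

move_arm(
  rows=[
    {"grip": 0, "x": 0.1, "y": -0.1, "z": 1.5, "rx": 0, "ry": 0, "rz": 0},
    {"grip": 0, "x": 0, "y": 0, "z": 2, "rx": 0, "ry": 0, "rz": 0},
    {"grip": 0, "x": 0, "y": 0, "z": 1, "rx": 0, "ry": 0, "rz": 0},
    {"grip": 0, "x": 0, "y": 0, "z": 0, "rx": 0, "ry": 0, "rz": 0},
    {"grip": 0, "x": 0, "y": 0, "z": 0, "rx": 0, "ry": 0, "rz": 0},
  ],
)

```text
time: 32.75
eef_pos: [0.5556, -0.0412, 0.107]
tool_rot: [-3.141, 0.001, 0.001]
force: [-0.2, 0.2, -1.8]
gripper_width: 0.0269
```

move_arm(
  rows=[
    {"grip": 0, "x": -0.05, "y": 0.1, "z": 0.5, "rx": 0, "ry": 0, "rz": 0},
    {"grip": 0, "x": 0, "y": 0, "z": 1, "rx": 0, "ry": 0, "rz": 0},
    {"grip": 0, "x": 0, "y": 0, "z": 0, "rx": 0, "ry": 0, "rz": 0},
    {"grip": 0, "x": 0, "y": 0, "z": 0, "rx": 0, "ry": 0, "rz": 0},
  ],
)

```text
time: 33.15
eef_pos: [0.555, -0.042, 0.0919]
tool_rot: [-3.141, 0.0, 0.001]
force: [-0.5, -0.7, -2.1]
gripper_width: 0.0271
```

move_arm(
  rows=[
    {"grip": 0, "x": -0.05, "y": 0.05, "z": 1, "rx": 0, "ry": 0, "rz": 0},
    {"grip": 0, "x": 0, "y": 0, "z": 1.2, "rx": 0, "ry": 0, "rz": 0},
    {"grip": 0, "x": 0, "y": 0, "z": 0.8, "rx": 0, "ry": 0, "rz": 0},
    {"grip": 0, "x": 0, "y": 0, "z": 0.3, "rx": 0, "ry": 0, "rz": 0},
    {"grip": 0, "x": 0, "y": 0, "z": 0, "rx": 0, "ry": 0, "rz": 0},
    {"grip": 0, "x": 0, "y": 0, "z": 0, "rx": 0, "ry": 0, "rz": 0},
  ],
)

```text
time: 33.75
eef_pos: [0.5549, -0.0423, 0.0593]
tool_rot: [-3.141, 0.0, -0.0]
force: [-0.5, 0.2, -1.2]
gripper_width: 0.027
```

move_arm(
  rows=[
    {"grip": 0, "x": 0, "y": 0, "z": 0.25, "rx": 0, "ry": 0, "rz": 0},
    {"grip": 0, "x": 0, "y": 0, "z": 0.1, "rx": 0, "ry": 0, "rz": 0},
    {"grip": 0, "x": 0, "y": 0, "z": 0, "rx": 0, "ry": 0, "rz": 0},
    {"grip": 0, "x": 0, "y": 0, "z": 0, "rx": 0, "ry": 0, "rz": 0},
  ],
)

```text
time: 34.15
eef_pos: [0.5552, -0.0425, 0.0563]
tool_rot: [3.141, -0.0, 0.002]
force: [-0.7, -0.5, 3.1]
gripper_width: 0.0272
```

move_arm(
  rows=[
    {"grip": 0.5, "x": 0, "y": 0, "z": 0, "rx": 0, "ry": 0, "rz": 0},
    {"grip": 0.5, "x": 0, "y": 0, "z": 0, "rx": 0, "ry": 0, "rz": 0},
    {"grip": 0.5, "x": 0, "y": 0, "z": 0, "rx": 0, "ry": 0, "rz": 0},
    {"grip": 0.5, "x": 0, "y": 0, "z": -3, "rx": 0, "ry": 0, "rz": 0},
    {"grip": 0.5, "x": 0, "y": 0, "z": -4, "rx": 0, "ry": 0, "rz": 0},
    {"grip": 0.5, "x": -2, "y": 1.5, "z": -3, "rx": 0, "ry": 0, "rz": 0},
    {"grip": 0.5, "x": -2.5, "y": 3, "z": -2.5, "rx": 0, "ry": 0, "rz": 0},
    {"grip": 0.5, "x": -2, "y": 3, "z": -2, "rx": 0, "ry": 0, "rz": 0},
  ],
)

```text
time: 34.95
eef_pos: [0.4891, -0.1176, 0.2021]
tool_rot: [3.141, 0.003, 0.001]
force: [0.9, -0.8, 0.3]
gripper_width: 0.0457
```

move_arm(
  rows=[
    {"grip": 0.5, "x": -2, "y": 3, "z": -1, "rx": 0, "ry": 0, "rz": 0},
    {"grip": 0.5, "x": -1, "y": 2, "z": 0, "rx": 0, "ry": 0, "rz": 0},
    {"grip": 0.5, "x": 0, "y": 0, "z": 0, "rx": 0, "ry": 0, "rz": 0},
    {"grip": 0.5, "x": 0, "y": 0, "z": 0, "rx": 0, "ry": 0, "rz": 0},
  ],
)

```text
time: 35.35
eef_pos: [0.4596, -0.1677, 0.2108]
tool_rot: [-3.142, 0.003, -0.0]
force: [0.7, -0.8, -0.6]
gripper_width: 0.0458
```

```bash
python3 - <<'E'
from h import *
d=snap('wrist'); save(d,'w14.png');s=d['s'];print(s['time'],s['eef_pos'].round(4),s['force'],s['gripper_width'])
d2=snap('scene'); save(d2,'s14.png')
d3=snap('top'); save(d3,'t14.png')
W=cloud(d)
for n,x,y,rb,rB,s0,h in[('SF',.521,-.132,.017,.04,.024,.03),('Sf',.555,-.0428,.0125,.023,.024,.03),('BF',.461,-.37,.017,.034,.038,.022),('Bf',.387,-.367,.0125,.021,.038,.022)]:
    r=np.hypot(W[...,0]-x,W[...,1]-y)
    z=W[...,2][(r>rb+.004)&(r<rB)]; b=W[...,2][(r<rb-.0015)&(r>rb-.004)]
    print(n,'bodytop',np.median(z).round(4) if len(z) else None,'exp',s0+h,'boss',np.median(b).round(4) if len(b) else None,'exp',s0+h+.02)
E
```

```text
35.35 [ 0.4596 -0.1677  0.2108] [ 0.6831103  -0.78149611 -0.56434778] 0.04581137662406501
SF bodytop 0.2991 exp 0.054 boss 0.073 exp 0.074
Sf bodytop 0.0522 exp 0.054 boss 0.0717 exp 0.074
BF bodytop 0.0581 exp 0.06 boss 0.0787 exp 0.08
Bf bodytop 0.0435 exp 0.06 boss 0.078 exp 0.08
```

View pics/w14.png

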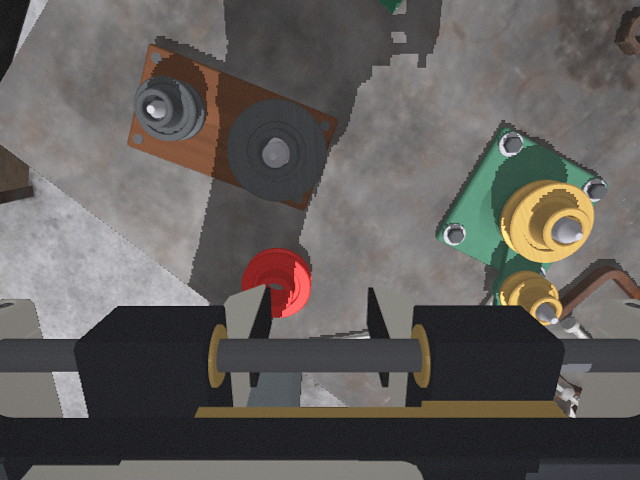

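View pics/s14.png

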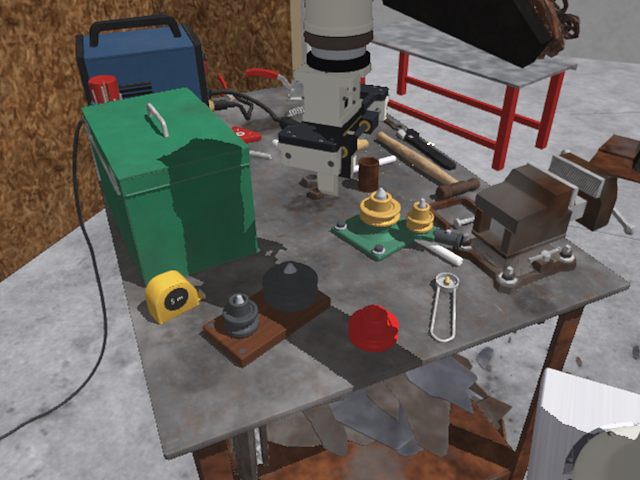

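```bash
python3 -c "
from h import *
print(ticket.close_job())"
```

```text
the job is handed in; nothing more can be done
None
```

The two sets are changed over and the job is handed in, about 35 s into the 128 s allowed. The brass former is on the centre pin and the brass follower on the arm pin. The steel former is on the thick peg and the steel follower on the thin peg. Each steel roll was laid on clear worktop while its brass counterpart was moved.

**Seating:** both steel rolls and the brass follower were lowered until contact showed at seat height. The brass former was released within about a millimetre of its seat without a contact reading. The last pictures show all four rolls boss up. Their boss tops measured 1–2.3 mm below the nominal height, about the camera's calibration error, so none is riding high.

**Checks that gave no clean reading:** the final body-top measurement failed for the steel former and the brass follower. The stray readings, about 0.30 m and 0.044 m, were not from the rolls. Earlier wrist views had put both body tops at about the right height.

**Bystanders:** the tape measure, pipe stub and red look-alike appear unmoved in the final scene picture. The gripper was clear of everything when I handed in.

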